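# Restock the bead-case rack on the craft-room counter

## Task

Fold the rack's wire bail right back over its roof, then draw out every orange (empty) case and set it upright, flat on the floor of the grey tray, and slide every loose blue case, far end first, into free bays under the roof until they are fully home against the back stop. The blue case already in the rack stays there, fully home. Then, with all the cases in place, swing the bail forward and down until it rests fully closed in its catch, and leave the jar, the plant and the tape roll where they stand.

Things in the scene. Friction and masses are not known exactly. Their poses are not given: they have to be found in the camera images.
- rack: fixed wooden rack, four bays side by side, open in front. Origin: on the counter, middle of its front edge; x runs into the bays, y to the rack's left. 122 mm deep, 265 wide, floor 8 thick. Bays 55 mm wide, centred at y = +96, +32, -32, -96, between 9 mm dividers 46 tall; back stop at x = 112. Dark roof board over x = 56 to 122, z = 54 to 64 mm
- bay_1 (a point): home point of the leftmost bay: where the origin of a fully home case lies, on the bay's floor, 57 mm in from the rack's front edge, 8 mm above the counter, y = +96 mm; rack axes. The case's lug end faces the front, so that the lug stays clear of the roof
- bay_2 (a point): the same for the second bay from the left (y = +32 mm)
- bay_3 (a point): the same for the third bay (y = -32 mm)
- bay_4 (a point): the same for the rightmost bay (y = -96 mm)
- bail (a joint): angle of the steel wire bail, rad: 0 = closed in its catch, its crossbar (10 mm thick, a little wider than the rack) across the bay fronts at rack x = -12, z = 40 mm; grows as it swings forward, up and back over the roof; 2.95 = folded right back, at its stop. Stiff: it stays where it is left, about 1.5 N at the knob moves it. It cannot close on a case that sticks out over 8 mm
- bail_knob (a point): centre of the red barrel knob on the bail's middle: 20 mm diameter, 26 mm long along rack y, on a 38 mm stem from the crossbar. Pinch its flat ends (along rack y) from above; it can turn between the fingers. It moves on a circle of radius 99.6 mm about the hinge line: closed, at rack x = -50, z = 40; at 2.95 rad, at rack x = 133, z = 117 mm
- bail_hinge (a point): point on the bail's hinge line (which runs along rack y), at rack x = 45, y = 0, z = 70 mm; rack axes. Its two steel brackets stand outside the rack's outer walls (y = 132 to 151 mm, either side), up to z = 81 mm
- tray: fixed grey open tray for empties, 165 mm (x) x 195 mm (y) outside, walls 5 mm thick and 22 mm high, floor 5 mm thick. Origin: on the counter under its centre. Two cases lie side by side in it, along its x
- empty_a: orange empty case with a black lug, about 0.13 kg, at the start in a bay of the rack, or absent. 110 mm long (x) x 48 wide (y) x 38 tall, corners rounded 3 mm. Origin: centre of its underside. An upright grip lug stands on top near the -x end: 30 mm long (x), 14 mm thick (y), from z = 38 to z = 74 mm, centred at x = -30 mm, y = 0. 
- empty_b: a second orange empty case, the same, at the start in a bay of the rack, or absent. 110 mm long (x) x 48 wide (y) x 38 tall, corners rounded 3 mm. Origin: centre of its underside. An upright grip lug stands on top near the -x end: 30 mm long (x), 14 mm thick (y), from z = 38 to z = 74 mm, centred at x = -30 mm, y = 0. 
- kept: blue full case with a white lug, about 0.25 kg, at the start already home in a bay. 110 mm long (x) x 48 wide (y) x 38 tall, corners rounded 3 mm. Origin: centre of its underside. An upright grip lug stands on top near the -x end: 30 mm long (x), 14 mm thick (y), from z = 38 to z = 74 mm, centred at x = -30 mm, y = 0. 
- new_a: blue full case with a white lug, about 0.25 kg, at the start loose on the counter, or absent. 110 mm long (x) x 48 wide (y) x 38 tall, corners rounded 3 mm. Origin: centre of its underside. An upright grip lug stands on top near the -x end: 30 mm long (x), 14 mm thick (y), from z = 38 to z = 74 mm, centred at x = -30 mm, y = 0. 
- new_b: a second loose blue full case, the same, or absent. 110 mm long (x) x 48 wide (y) x 38 tall, corners rounded 3 mm. Origin: centre of its underside. An upright grip lug stands on top near the -x end: 30 mm long (x), 14 mm thick (y), from z = 38 to z = 74 mm, centred at x = -30 mm, y = 0. 
- new_c: a third loose blue full case, the same, or absent. 110 mm long (x) x 48 wide (y) x 38 tall, corners rounded 3 mm. Origin: centre of its underside. An upright grip lug stands on top near the -x end: 30 mm long (x), 14 mm thick (y), from z = 38 to z = 74 mm, centred at x = -30 mm, y = 0. 
- jar: bystander: glass sweet jar, 88 mm diameter, 130 mm tall; origin under its centre
- plant: bystander: green plant in a terracotta pot, pot 96 mm across, 150 mm tall in all; origin under its centre
- tape: bystander: yellow roll of tape lying flat, 90 mm diameter, 24 mm tall; origin under its centre

How it is judged (in metres and radians):
On the way, in this order (a step that is already met when the one before it is completed fails the run):
1. the bail is folded back over the roof (past 2.4 rad) (value of joint bail above 2.4 rad), for 0.2 s.
2. all orange cases flat in the tray and all blue cases home in bays (x of new_a in the frame of rack between 0.05 and 0.065 m and y of new_a in the frame of rack between -0.13 and 0.13 m and z of each of new_a, new_b, new_c, kept in the frame of rack below 0.013 m and angle between each of new_a, new_b, new_c, kept, empty_a, empty_b's own z axis and vertical below 0.1 rad and linear speed of each of new_a, new_b, new_c, kept, empty_a, empty_b below 0.03 m/s and x of new_b in the frame of rack between 0.05 and 0.065 m and y of new_b in the frame of rack between -0.13 and 0.13 m and x of new_c in the frame of rack between 0.05 and 0.065 m and y of new_c in the frame of rack between -0.13 and 0.13 m and x of kept in the frame of rack between 0.05 and 0.065 m and y of kept in the frame of rack between -0.13 and 0.13 m and x of empty_a in the frame of tray between -0.07 and 0.07 m and y of empty_a in the frame of tray between -0.08 and 0.08 m and z of each of empty_a, empty_b in the frame of tray below 0.013 m and x of empty_b in the frame of tray between -0.07 and 0.07 m and y of empty_b in the frame of tray between -0.08 and 0.08 m), for 0.2 s.
3. the bail is closed in its catch (value of joint bail below 0.06 rad), for 0.2 s.
At the end, for the whole second after the job is handed in: All blue cases lie flat in bays of the rack, lug end to the front, within 7 mm of fully home; every orange case lies flat and upright on the tray's floor; the bail is within 0.06 rad of closed; all at rest (all of step 2 and value of joint bail below 0.06 rad and velocity of joint bail between -0.05 and 0.05 rad/s); the robot touches nothing.
It fails at once if the jar is pushed more than 4 cm or tipped (distance of jar from where it was at the start of the episode above 0.04 m or angle between jar's own z axis and vertical above 0.5 rad).
It fails at once if the plant is pushed more than 4 cm or tipped (distance of plant from where it was at the start of the episode above 0.04 m or angle between plant's own z axis and vertical above 0.5 rad).
It fails at once if the tape roll is pushed more than 4 cm or tipped (distance of tape from where it was at the start of the episode above 0.04 m or angle between tape's own z axis and vertical above 0.5 rad).
Of empty_a, empty_b only 1 to 2 are there at a start; the rules pass over those that are not, and their reading is None.
Of new_a, new_b, new_c only 2 to 3 are there at a start; the rules pass over those that are not, and their reading is None.
At some moment in a run one of new_a, new_b, new_c, empty_a, empty_b may be knocked a few centimetres aside while the robot is not near it.
Once in a run the grip may slacken for a moment while it holds something.
It also fails if it takes over 210 s, if anything falls off the work surface, if the arm or the gripper's body presses on something with over 40 N, if the wrist force passes 120 N, or if a joint passes its speed limit or range.

## Robot

A 6-joint arm with a two-finger parallel gripper is mounted at the origin on the work surface. World frame = base frame: x ahead of the robot, y to its left, z up, the work surface at z = 0. Lengths are in mm, angles in rad, forces in N, time in s.
With the tool pointing down it reaches from about 275 to 750 mm from the base axis. Payload 10.2 kg.
Tool frame: the origin (TCP) lies midway between the tips of the shut fingers; the grasp point (between the pads) lies 19 mm behind it (ctrl.grip_depth is the distance from the TCP to the grasp point, in mm); y points along the fingers, x is the direction in which the jaws open and shut, and the axes are right-handed (so a half turn about y gives the same grasp; the last joint's range is limited). The gripper opens to 85 mm and grips with 20 to 120 N. Pads are 22 mm wide; open, the fingers measure 114 mm over their backs; the gripper's body (76 mm by 85 mm) begins 54 mm behind the grasp point. The pads swing forward as they close: fully open they stand 13 mm farther back than shut.
Start: joints at [-1.566, 0.313, 1.498, -0, 1.331, -0.223], TCP at [118.55, -511.446, 195.194] pointing down, gripper open.
Joint ranges: [-2.94, 2.94], [-0.97, 2.17], [0.19, 2.56], [-1.23, 4.37], [0.02, 3.11], [-2.88, 2.88]. Speed limits (rad/s): [2.39, 2.39, 3.01, 3.14, 3.14, 3.14].

## Interface

Orientations are given as a unit quaternion [w, x, y, z].
In Python, from rig import ctrl gives the robot as it stands. The module is installed in compiled form; this text tells all that it offers.
- The arm moves only by the tool drive_tool, never from a script. Its arguments are lists of equal length, an entry for each row: "gripper": the closure, from 0 (fully open) to 1 (shut); "offset": the shift along the tool's x, y, z in m, a list of three; "turn": the turn about the tool's y in degrees. In form: {"gripper": [gripper, ...], "offset": [[tx, ty, tz], ...], "turn": [turn, ...]}. A call has 1 to 20 rows; each row shifts and turns the commanded pose from where the row before left it, along the tool's axes as they then stand; what a row does not reach is not made up. A row lasts 1/12 s, in which the tool goes at most 41.7 mm and 7.16 degrees, less where a joint would pass 70% of its speed; a pose out of reach is approached as far as the arm can. A call is refused whole if a number of a shift passes 0.0417 or a number of a turn 7.16, either way. A call with a gripper value outside its range is refused whole. The fingers move at their own pace and stop on an object; "force" is the grip in N (left out, the last holds). Time passes only in rows, so rows that do not move let the fingers close. It gives the time, the measured TCP pose, the force and the opening at its end, in the units of the state.
- ctrl.sense(): the state, without advancing time (a new reading comes with each control period).
- ctrl.capture(name): name is "scene" or "top"; returns (picture, depth): 480x640x3 uint8, red, green, blue; 480x640 float32, mm along the optical axis (not along the pixel's ray), 0 where there is no reading.
- ctrl.camera_params(name): a dict with "fovy" (degrees; the focal length in pixels is half the picture's height over the tangent of half this angle, whatever the lens; pixels are square), "cx", "cy" (the principal point, pixels), "distortion" ([k1, k2, p1, p2, k3] as OpenCV has them; the pictures are not rectified), "view" (4x4, takes a point from world to camera coordinates). Camera axes: x right, y down, z forward; pixel columns grow to the right and rows downward; lengths in mm; the calibration is good to about 2 mm. A picture is of the moment at which its call begins. camera_params takes no time and is no camera call.
- ctrl.finish_job(): hands the job in, once; it reports no verdict.
Trained networks look in the newest picture that a camera, given by its name, has taken for a name from the list of things; names that differ only in an ending like _2 or _b are one class to them, and where a whole thing is asked for, a point or a joint stands for the part that bears it (a point fixed in the world has none). Each returns a list of dicts, best first, with "score" (0 to 1); they miss things now and then, are a little off and sometimes report something else, mostly with a low value. They report only what shows in the picture. A call takes as long as a camera call.
- ctrl.boxes_of(camera, query): "centre" ([x, y, z] in mm, in the coordinates of the camera as it stood for that picture, good to about 4 mm: the middle of the surface that is visible of it).
- ctrl.regions_of(camera, query): "mask" (480x640 bool, what is visible of it).
- ctrl.pinpoint(camera, query): "centre" ([x, y, z] in mm, in the coordinates of the camera as it stood for that picture, good to about 4 mm: a listed point, or the origin of a listed thing).
The state is a dict: "time_s": time; "joints": joint angles; "dq": joint speeds; "tau": joint torques, N m; "eef_pos": TCP position; "ee_rot": TCP orientation; "force": force on the tool from outside, world axes, zero at the start; "wrist_torque": the same for the moment, N m; "grip_width": opening from 0.0 (shut) to 1.0 (fully open).
Only numpy, scipy, OpenCV 4.12 (cv2) and the standard library are available. Lean on these libraries where they do the work, as an engineer would, in place of code of your own. Each camera call takes 0.05 s, during which the arm holds its last target.

## Working session

There is one attempt and no reset: what is moved stays moved. The work goes in short steps, Python scripts to look and compute and a tool call to move; the robot and the scene stay as the last step left them, time stands still between calls to the robot, and variables do not carry over. Pictures are saved under pics/ and viewed, and the job is handed in when it is done.

Besides the shell and the picture viewer there is one more tool, called after ">>>" in YAML: its name, and indented under it one key for each argument. drive_tool: Moves the arm, as the interface text tells. Its arguments: {"type":"object","properties":{"gripper":{"type":"array","items":{"type":"number"}},"offset":{"type":"array","items":{"type":"array","items":{"type":"number"}}},"turn":{"type":"array","items":{"type":"number"}},"force":{"type":"number"}},"required":["gripper","offset","turn"]}

```bash
mkdir -p pics; python3 - <<'E'
from rig import ctrl
import cv2, numpy as np
s=ctrl.sense()
print(s)
for n in("scene","top"):
    im,d=ctrl.capture(n); cv2.imwrite(f"pics/{n}0.png",im[:,:,::-1]); np.save(f"pics/{n}0d.npy",d)
    p=ctrl.camera_params(n); print(n,p)
E
```

```text
{'time_s': 0.0, 'joints': array([-1.56639633e+00,  3.13451748e-01,  1.49843346e+00, -2.66893059e-06,
        1.33096166e+00, -2.23358254e-01]), 'dq': array([-0.00030487, -0.00066517,  0.00052338,  0.00178211, -0.00029069,
       -0.00065781]), 'tau': array([ 1.59133891e-03, -4.12264180e+01, -2.59739882e+01, -8.09506651e-05,
        4.22146084e-03,  1.26620122e-05]), 'eef_pos': array([ 118.54941028, -511.14213566,  194.63556293]), 'ee_rot': array([ 0.55392335, -0.55323263,  0.44022268, -0.43966642]), 'force': array([ 0.23191147,  0.13644168, -0.17446892]), 'wrist_torque': array([-0.00025167,  0.03332726,  0.00516399]), 'grip_width': 0.9985770948746154}
scene {'fovy': 50.61321689223006, 'cx': 325.6546142091337, 'cy': 244.14208459795864, 'distortion': array([0.0375329, 0.       , 0.       , 0.       , 0.       ]), 'view': array([[-2.63939895e-01,  9.64501283e-01,  8.54437918e-03,
         7.70557677e+01],
       [ 8.25266483e-01,  2.30405369e-01, -5.15605080e-01,
        -4.40458325e+02],
       [-4.99270432e-01, -1.29037361e-01, -8.56783751e-01,
         1.65906101e+03],
       [ 0.00000000e+00,  0.00000000e+00,  0.00000000e+00,
         1.00000000e+00]])}
top {'fovy': 43.48753039732304, 'cx': 319.9928393784309, 'cy': 239.02318638558884, 'distortion': array([-0.00471971,  0.        ,  0.        ,  0.        ,  0.        ]), 'view': array([[-7.66494186e-03, -9.99645365e-01, -2.55028108e-02,
         1.10711782e+02],
       [-9.97979425e-01,  9.25584675e-03, -6.28601310e-02,
         5.77540448e+02],
       [ 6.30738887e-02,  2.49694612e-02, -9.97696452e-01,
         1.37816010e+03],
       [ 0.00000000e+00,  0.00000000e+00,  0.00000000e+00,
         1.00000000e+00]])}
```

View pics/scene0.png

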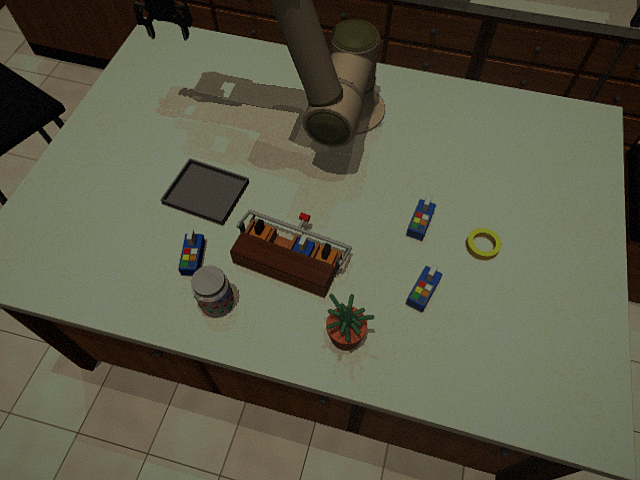

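View pics/top0.png

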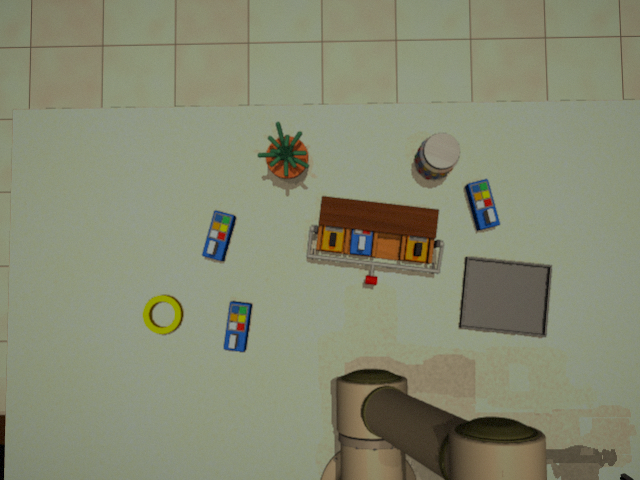

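```bash
cat > h.py <<'E'
from rig import ctrl
import cv2, numpy as np
def cloud(name,d):
    p=ctrl.camera_params(name); f=240/np.tan(np.radians(p['fovy']/2))
    K=np.array([[f,0,p['cx']],[0,f,p['cy']],[0,0,1]])
    v,u=np.mgrid[0:480,0:640]
    pts=np.stack([u.ravel(),v.ravel()],1).astype(np.float64)[:,None]
    n=cv2.undistortPoints(pts,K,p['distortion'])[:,0]
    z=d.ravel()[:,None]
    c=np.hstack([n*z,z]); V=p['view']
    return ((c-V[:3,3])@V[:3,:3]).reshape(480,640,3)
def toworld(name,c):
    V=ctrl.camera_params(name)['view']; return V[:3,:3].T@(np.array(c)-V[:3,3])
def proj(name,P):
    p=ctrl.camera_params(name); f=240/np.tan(np.radians(p['fovy']/2))
    K=np.array([[f,0,p['cx']],[0,f,p['cy']],[0,0,1]]);V=p['view']
    return cv2.projectPoints(np.atleast_2d(np.array(P,float)),cv2.Rodrigues(V[:3,:3])[0],V[:3,3],K,p['distortion'])[0][:,0]
def rect(P):
    (c,s,a)=cv2.minAreaRect(np.ascontiguousarray(P[:,:2],dtype=np.float32)); return np.round(c,1),np.round(s,1),round(a,2)
E
python3 - <<'E'
from h import *
for n in ("top","scene"):
    im,d=ctrl.capture(n); W=cloud(n,d)
    for q in ("new_a","empty_a","rack","tray","bail_knob","jar","plant","tape"):
        for r in ctrl.regions_of(n,q):
            if r['score']<.3: continue
            P=W[r['mask']&(d>0)]
            print(n,q,round(r['score'],2),r['mask'].sum(),"z",np.round(np.percentile(P[:,2],[2,50,98])),"mean",P.mean(0).round(),rect(P))
    for q in ("new_a","kept","empty_a","rack","tray","bail_knob","bail_hinge","bay_1","bay_2","bay_3","bay_4"):
        print(n,q,[(round(r['score'],2),toworld(n,r['centre']).round(1).tolist()) for r in ctrl.pinpoint(n,q) if r['score']>.3])
print(ctrl.sense()['time_s'])
E
```

```text
top new_a 0.93 1002 z [27. 40. 76.] mean [379. 294.  42.] (array([380. , 295.6]), array([ 48.9, 106.4]), 81.56)
top new_a 0.71 1066 z [10. 39. 77.] mean [586. 337.  41.] (array([588.3, 345. ]), array([ 59.3, 107.6]), 74.21)
top new_a 0.58 1141 z [11. 39. 76.] mean [ 652. -264.   41.] (array([ 654.5, -272.7]), array([109.6,  60.7]), 13.33)
top new_a 0.33 5616 z [ 6. 63. 73.] mean [594. -28.  55.] (array([566.9, -23.8]), array([315.4, 187.7]), 84.81)
top empty_a 0.79 590 z [12. 48. 86.] mean [ 551. -110.   51.] (array([ 551.6, -112.3]), array([57.8, 56.3]), 82.54)
top empty_a 0.55 511 z [11. 48. 87.] mean [576.  76.  52.] (array([576.2,  76.3]), array([49.9, 55.1]), 82.39)
top rack 0.88 5956 z [ 2. 63. 73.] mean [591. -28.  53.] (array([568.4, -25.4]), array([315.1, 194.1]), 82.27)
top tray 0.61 6335 z [ 0.  7. 25.] mean [ 443. -320.    8.] (array([ 443.4, -323.3]), array([208.8, 167.4]), 83.46)
top tray 0.46 1655 z [  1. 116. 146.] mean [759. 178. 105.] (array([780.4, 189.3]), array([149. , 102.8]), 16.16)
top bail_knob 0.79 893 z [ 1. 56. 70.] mean [520. -10.  55.] (array([520.7, -17
[... 3168 characters left out ...]
 [(0.65, [535.2, -16.8, 4.8])]
scene tray []
scene bail_knob [(0.9, [480.5, -8.8, 54.5]), (0.58, [444.7, -314.4, -0.6])]
scene bail_hinge [(0.85, [579.1, -22.3, 71.1]), (0.7, [479.9, -6.7, 56.3])]
scene bay_1 [(0.7, [580.5, -118.8, 9.0]), (0.64, [592.3, -48.9, 8.9]), (0.61, [598.6, 9.7, 5.0]), (0.6, [597.3, 72.3, 6.0])]
scene bay_2 [(0.7, [580.5, -118.8, 9.0]), (0.64, [592.3, -48.9, 8.9]), (0.61, [598.6, 9.7, 5.0]), (0.6, [597.3, 72.3, 6.0])]
scene bay_3 [(0.7, [580.5, -118.8, 9.0]), (0.64, [592.3, -48.9, 8.9]), (0.61, [598.6, 9.7, 5.0]), (0.6, [597.3, 72.3, 6.0])]
scene bay_4 [(0.7, [580.5, -118.8, 9.0]), (0.64, [592.3, -48.9, 8.9]), (0.61, [598.6, 9.7, 5.0]), (0.6, [597.3, 72.3, 6.0])]
2.1
```

```bash
cat >> h.py <<'E'
def cases(n,im,d,W,zoff=0):
    """blue/orange case fits by height+colour; returns list"""
    pass
E
python3 - <<'E'
from h import *
for n in ("top","scene"):
    im,d=ctrl.capture(n); W=cloud(n,d); hsv=cv2.cvtColor(im,cv2.COLOR_RGB2HSV)
    reg=(abs(W[:,:,0]-600)<120)&(abs(W[:,:,1]+20)<170)
    m=reg&(abs(W[:,:,2]-64)<4)&(hsv[:,:,1]>110)&(hsv[:,:,2]<110)
    k,lab,st,_=cv2.connectedComponentsWithStats(m.astype(np.uint8)); i=1+np.argmax(st[1:,4]); P=W[lab==i]
    print(n,"roof",len(P),np.median(P[:,2]),rect(P), P.mean(0).round(1))
    # tray: height 15-27 rim
    m=(abs(W[:,:,0]-443)<130)&(abs(W[:,:,1]+323)<140)&(W[:,:,2]>15)&(W[:,:,2]<30); 
    P=W[m]; print("tray rim",len(P),rect(P))
    for r in ctrl.regions_of(n,"new_a"):
        if r['score']<.4: continue
        P=W[r['mask']&(d>0)]; T=P[abs(P[:,2]-38)<5]; L=P[(P[:,2]>65)&(P[:,2]<82)]
        print("case",rect(T),"lug",len(L),rect(L),L.mean(0).round(1),np.median(T[:,2]))
    for r in ctrl.regions_of(n,"empty_a")+ctrl.regions_of(n,"kept"):
        if r['score']<.4: continue
        P=W[r['mask']&(d>0)]; L=P[(P[:,2]>75)&(P[:,2]<90)]
        if len(L)>5:print("rack case lug",len(L),rect(L),L.mean(0).round(1))
    m=reg&False
    m=(hsv[:,:,1]>180)&((hsv[:,:,0]<5)|(hsv[:,:,0]>175))&(abs(W[:,:,0]-480)<40)&(abs(W[:,:,1]+10)<40)
    P=W[m];print("knob",len(P),P.mean(0).round(1),rect(P),np.percentile(P[:,2],[5,50,95]))
E
```

```text
top roof 2683 64.68094141687915 (array([623.6, -26.5]), array([262.9,  66.5]), 82.72) [623.3 -26.6  64.6]
tray rim 799 (array([ 443.4, -318.4]), array([197.6, 163.2]), 83.68)
case (array([ 653.1, -267.6]), array([108.9,  49.4]), 14.04) lug 95 (array([ 624.6, -275.4]), array([29.5, 15.8]), 13.59) [ 624.  -274.2   74.3] 38.972907818589874
case (array([586.9, 339.5]), array([ 48.6, 109.2]), 74.06) lug 92 (array([558.7, 348.2]), array([14.6, 29.3]), 75.14) [558.7 347.4  73.9] 38.90617606591377
case (array([380.8, 295.6]), array([ 47.7, 105.4]), 81.74) lug 87 (array([350. , 300.3]), array([14.1, 28.5]), 80.27) [350.3 299.8  73.9] 39.09891157136736
rack case lug 84 (array([573.2,  77.6]), array([13.3, 29.1]), 89.38) [573.8  77.8  82.9]
rack case lug 89 (array([ 549.8, -111.2]), array([13.6, 29.6]), 80.79) [ 549.7 -111.1   82.6]
rack case lug 84 (array([565.8,  13.5]), array([13.3, 29.1]), 87.24) [565.4  13.7  83.4]
rack case lug 84 (array([565.8,  13.5]), array([13.3, 29.1]), 87.24) [565.4  13.7  83.4]
knob 84 [483.3  -8.1  65.3] (array([483.4,  -8.1]), array([24.6, 16.9]), 82.48) [60.1389
[... 304 characters left out ...]
([26.3, 14.3]), 13.11) [ 629.  -273.3   72.6] 38.71532396860609
case (array([383.8, 296.6]), array([ 47.9, 111.5]), 82.45) lug 55 (array([353.2, 301.2]), array([13.5, 34.6]), 82.21) [354.7 301.   73.2] 38.91618022879999
rack case lug 58 (array([ 554.3, -111.7]), array([15.6, 30.2]), 75.97) [ 555.5 -111.8   81. ]
rack case lug 61 (array([577.6,  77.5]), array([14.3, 29.8]), 86.08) [578.9  77.3  82. ]
rack case lug 61 (array([569. ,  12.9]), array([15. , 30.3]), 81.75) [569.8  12.9  81.5]
rack case lug 65 (array([582.1, -19.2]), array([295.7,  17.4]), 82.43) [586.   -0.6  79.3]
knob 56 [485.8  -6.8  63.6] (array([485.4,  -7.2]), array([24.1, 18.5]), 87.41) [57.89059293 63.59158159 68.98759633]
```

```bash
cat > plan.py <<'E'
import sys
from h import *
from scipy.spatial.transform import Rotation as R
RO=np.array([536.2,-14.8]); RY=np.radians(-7.4)
def rack(x,y): 
    c,s=np.cos(RY),np.sin(RY); return RO+np.array([c*x-s*y,s*x+c*y])
def rk(p):
    c,s=np.cos(RY),np.sin(RY); d=np.array(p)[:2]-RO; return np.array([c*d[0]+s*d[1],-s*d[0]+c*d[1]])
def go(x,y,z,yaw=None):
    s=ctrl.sense(); q=s['ee_rot']; r=R.from_quat([q[1],q[2],q[3],q[0]]); M=r.as_matrix()
    y0=np.degrees(np.arctan2(M[1,0],M[0,0]))
    print("now",s['eef_pos'].round(1),"yawx",y0.round(2),"ydir",M[:,1].round(3),"t",round(s['time_s'],1),"g",round(s['grip_width'],3),"j6",s['joints'][5].round(2),"F",s['force'].round(1), "rk",rk(s['eef_pos']).round(1))
    t=0
    if yaw is not None:
        t=(yaw-y0+90)%180-90
        for k in (t,t-180 if t>0 else t+180): print("turn",round(-k,2),"(tool y)", end=" ")
        M=R.from_euler('z',t,degrees=True).as_matrix()@M
    d=M.T@(np.array([x,y,z])-s['eef_pos'])
    print("\n offset(mm) x,y,z",d.round(1),"norm xz",np.hypot(d[0],d[2]).round(1))
if __name__=="__main__":
    a=sys.argv[1:]
    if a[0]=="r": p=rack(float(a[1]),float(a[2])); a=[p[0],p[1]]+a[3:]
    go(float(a[0]),float(a[1]),float(a[2]),float(a[3]) if len(a)>3 else None)
E
python3 plan.py r -53.3 0 140 82.6
```

```text
now [ 118.6 -511.4  195.2] yawx -76.95 ydir [-0.  0. -1.] t 2.5 g 1.001 j6 -0.22 F [-0.3 -0.4  0.2] rk [-350.2 -546.3]
turn 20.45 (tool y) turn -159.55 (tool y) 
 offset(mm) x,y,z [-546.3   55.2  296.9] norm xz 621.8
```

>>> drive_tool:
  gripper: [0.4,0.4,0.4,0.4,0.4,0.4,0.4,0.4,0.4,0.4,0.4,0.4,0.4,0.4,0.4,0.4,0.4,0.4,0.4,0.4]
  offset:
    - [0,0,0]
    - [0,0,0]
    - [0,0,0]
    - [-0.032,0,0.0174]
    - [-0.032,0,0.0174]
    - [-0.032,0,0.0174]
    - [-0.032,0,0.0174]
    - [-0.032,0,0.0174]
    - [-0.032,0,0.0174]
    - [-0.032,0,0.0174]
    - [-0.032,0,0.0174]
    - [-0.032,0,0.0174]
    - [-0.032,0,0.0174]
    - [-0.032,0,0.0174]
    - [-0.032,0,0.0174]
    - [-0.032,0,0.0174]
    - [-0.032,0,0.0174]
    - [-0.032,0,0.0174]
    - [-0.032,0,0.0174]
    - [-0.032,0,0.0174]
  turn: [6.82,6.82,6.82,0,0,0,0,0,0,0,0,0,0,0,0,0,0,0,0,0]
  force: 40

```text
time_s: 4.17
eef_pos: [482.8, -8.3, 195.3]
ee_rot: [-0.467, 0.467, -0.531, 0.531]
force: [0.3, -0.9, 0.8]
grip_width: 0.596
```

```bash
python3 plan.py r -53.3 0 35 82.6
```

```text
now [482.8  -8.3 195.3] yawx -97.39 ydir [ 0. -0. -1.] t 4.2 g 0.596 j6 1.44 F [ 0.3 -0.9  0.8] rk [-53.8  -0.4]
turn 0.01 (tool y) turn -179.99 (tool y) 
 offset(mm) x,y,z [ -0.4 160.3   0.4] norm xz 0.6
```

>>> drive_tool:
  gripper: [0.4,0.4,0.4,0.4,0.4,0.4,0.4,0.4,0.8,0.8,0.8,0.8,0.8,0.8]
  offset:
    - [0,0.026,0]
    - [0,0.026,0]
    - [0,0.026,0]
    - [0,0.026,0]
    - [0,0.024,0]
    - [0,0.02,0]
    - [0,0.012,0]
    - [0,0,0]
    - [0,0,0]
    - [0,0,0]
    - [0,0,0]
    - [0,0,0]
    - [0,0,0]
    - [0,0,0]
  turn: [0,0,0,0,0,0,0,0,0,0,0,0,0,0]
  force: 40

```text
time_s: 5.33
eef_pos: [482.2, -10.2, 35.6]
ee_rot: [-0.467, 0.467, -0.531, 0.531]
force: [0.6, 0.1, -0.2]
grip_width: 0.198
```

```bash
python3 - <<'E'
from h import *
print(ctrl.sense()['grip_width']*85, ctrl.sense()['force'],ctrl.sense()['eef_pos'])
for n in("scene","top"):
    im,d=ctrl.capture(n); p=proj(n,[490,-10,50])[0].astype(int)
    c=im[max(0,p[1]-90):p[1]+90,p[0]-120:p[0]+120]; cv2.imwrite(f"pics/k_{n}.png",cv2.resize(c[:,:,::-1],None,fx=3,fy=3))
E
```

```text
16.870575998103984 [ 0.57670493  0.08979256 -0.1766884 ] [482.1832453  -10.16687861  35.55003855]
```

View pics/k_scene.png

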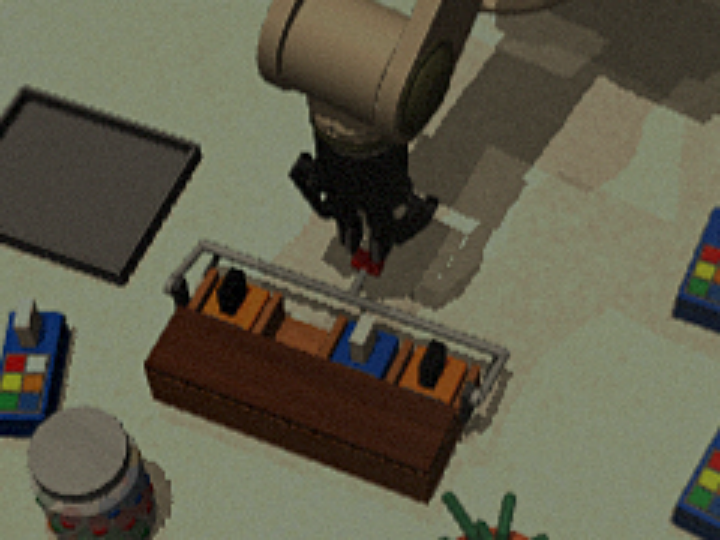

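View pics/k_top.png

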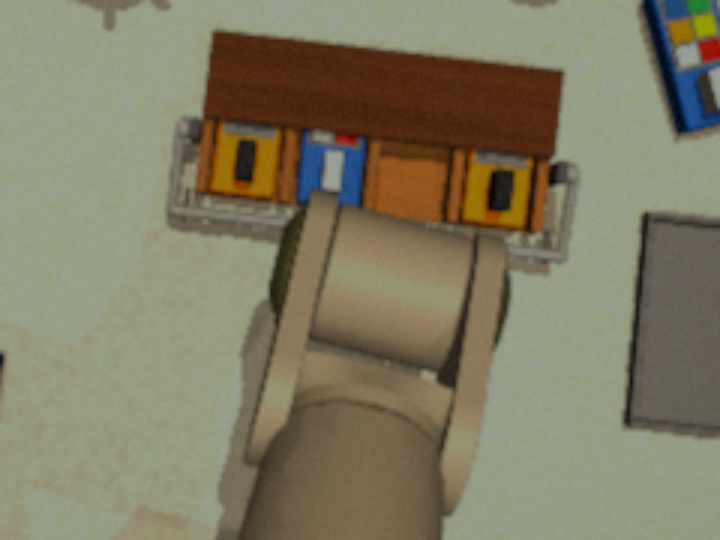

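```bash
python3 - <<'E'
from h import *
n="scene"
im,d=ctrl.capture(n);W=cloud(n,d); hsv=cv2.cvtColor(im,cv2.COLOR_RGB2HSV)
m=(hsv[:,:,1]>180)&((hsv[:,:,0]<5)|(hsv[:,:,0]>175))&(abs(W[:,:,0]-490)<60)&(abs(W[:,:,1]+10)<40)
P=W[m];print("knob",len(P),P.mean(0).round(1),rect(P),np.percentile(P,[2,98],axis=0))
p=proj(n,[485,-8,60])[0].astype(int);c=im[p[1]-40:p[1]+40,p[0]-50:p[0]+50]
cv2.imwrite("pics/k2.png",cv2.resize(c[:,:,::-1],None,fx=7,fy=7))
print(p, proj(n,[ctrl.sense()['eef_pos']]))
print([ (r['score'],toworld(n,r['centre']).round(1)) for r in ctrl.pinpoint(n,"bail_knob")])
E
```

```text
knob 66 [491.4  -8.3  95. ] (array([495.4,  -9.8]), array([38. , 69.6]), 3.89) [[477.68309643 -37.54066594  54.04620579]
 [512.64866401  20.27869265 237.57374752]]
[304 217] [[303.85992391 221.06545267]]
[(0.72, array([480.1,  -6.9,  58.5]))]
```

View pics/k2.png

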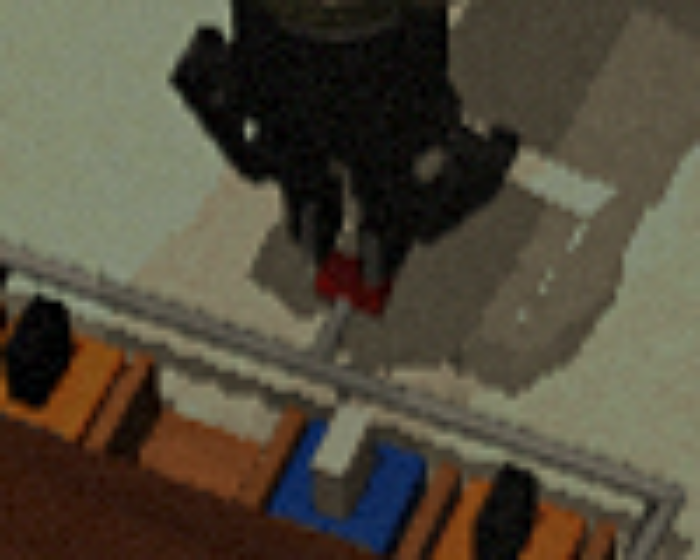

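```bash
python3 - <<'E'
from h import *
n="scene"
im,d=ctrl.capture(n);W=cloud(n,d); g=im.max(2)
np.set_printoptions(linewidth=250)
s=ctrl.sense()
m=(abs(W[:,:,0]-482)<60)&(abs(W[:,:,1]+10)<70)&(W[:,:,2]>20)&(W[:,:,2]<110)
for z in range(25,110,8):
    k=m&(abs(W[:,:,2]-z)<4); P=W[k]; C=im[k]
    o=np.argsort(P[:,1])
    print(z,len(P),[(int(a[0]),int(a[1]),'R' if c[0]>2*c[1]+20 else ('D' if c.max()<60 else 'G')) for a,c in zip(P[o],C[o])][:40])
E
```

```text
25 3 [(534, -76, 'D'), (536, -76, 'D'), (531, -74, 'G')]
33 0 []
41 10 [(537, -79, 'G'), (530, -79, 'G'), (538, -76, 'D'), (540, -76, 'D'), (533, -75, 'D'), (536, -74, 'D'), (539, -73, 'D'), (515, -61, 'G'), (540, -11, 'D'), (528, 34, 'G')]
49 99 [(536, -79, 'G'), (534, -77, 'G'), (515, -77, 'G'), (519, -76, 'G'), (538, -76, 'G'), (531, -75, 'G'), (507, -74, 'G'), (534, -74, 'D'), (513, -70, 'G'), (510, -68, 'G'), (519, -68, 'G'), (511, -67, 'G'), (519, -65, 'G'), (512, -65, 'G'), (516, -63, 'D'), (519, -62, 'G'), (517, -60, 'G'), (519, -56, 'G'), (518, -51, 'D'), (521, -50, 'G'), (520, -47, 'G'), (516, -46, 'G'), (521, -45, 'G'), (513, -44, 'G'), (520, -42, 'G'), (515, -41, 'G'), (518, -40, 'G'), (521, -36, 'G'), (523, -33, 'G'), (522, -30, 'G'), (518, -29, 'G'), (523, -27, 'G'), (517, -26, 'G'), (523, -24, 'G'), (523, -21, 'D'), (526, -21, 'G'), (522, -19, 'G'), (538, -17, 'G'), (520, -17, 'G'), (540, -17, 'G')]
57 146 [(510, -79, 'G'), (513, -78, 'G'), (513, -75, 'G'), (514, -74, 'G'), (517, -74, 'G'), (519, -73, 'G'), (513, -72, 'G'), (515, -71, 'G'), (518, -70, 'G'), (512, -70, 
[... 2275 characters left out ...]
 -21, 'D'), (490, -21, 'D'), (488, -19, 'D'), (489, -19, 'D'), (483, -18, 'D'), (485, -17, 'D'), (477, -17, 'D'), (471, -16, 'D'), (473, -16, 'D'), (492, -2, 'D'), (492, -2, 'D'), (496, -1, 'D'), (494, 1, 'D'), (493, 3, 'D'), (495, 4, 'D'), (491, 5, 'D'), (492, 5, 'D'), (490, 8, 'D'), (490, 8, 'D'), (494, 9, 'D'), (490, 11, 'D'), (482, 11, 'D'), (491, 11, 'D')]
105 20 [(487, -30, 'D'), (490, -24, 'D'), (493, -23, 'D'), (489, -21, 'D'), (492, -20, 'D'), (468, -19, 'D'), (478, -19, 'D'), (489, -19, 'D'), (471, -18, 'D'), (474, -18, 'D'), (484, -17, 'D'), (477, -17, 'D'), (472, -15, 'D'), (490, -2, 'D'), (493, -1, 'D'), (494, 1, 'D'), (494, 4, 'D'), (493, 6, 'D'), (491, 8, 'D'), (491, 11, 'D')]
```

>>> drive_tool:
  gripper: [1,1,1,1]
  offset:
    - [0,0,0]
    - [0,0,0]
    - [0,0,0]
    - [0,0,0]
  turn: [0,0,0,0]

```text
time_s: 5.92
eef_pos: [482.0, -10.1, 35.2]
ee_rot: [0.467, -0.467, 0.531, -0.531]
force: [-0.1, -0.5, -1.0]
grip_width: -0.0
```

```bash
python3 - <<'E'
from h import *
n="scene"
im,d=ctrl.capture(n)
p=proj(n,[485,-8,60])[0].astype(int);c=im[p[1]-40:p[1]+40,p[0]-50:p[0]+50]
cv2.imwrite("pics/k3.png",cv2.resize(c[:,:,::-1],None,fx=7,fy=7,interpolation=cv2.INTER_CUBIC))
s=ctrl.sense(); print(s['grip_width'],s['eef_pos'],s['force'])
E
```

```text
-0.00023487332286071275 [482.01243573 -10.13382419  35.18230431] [-0.30555954  0.651779   -0.80067124]
```

View pics/k3.png

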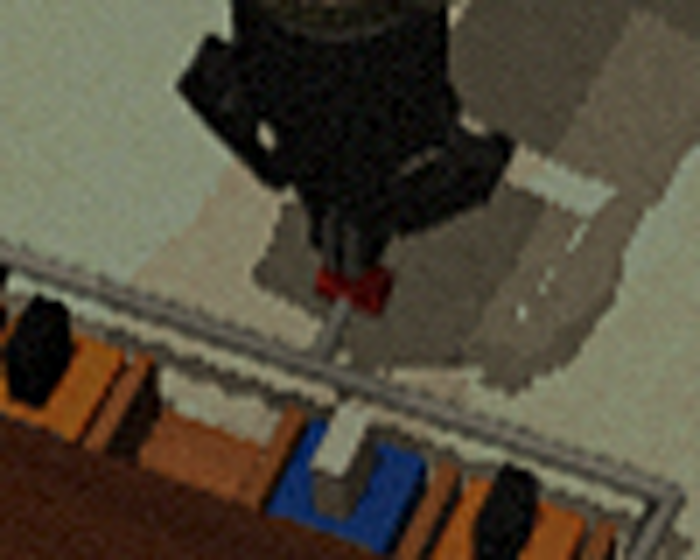

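```bash
python3 - <<'E'
from h import *
n="scene"
im=cv2.imread("pics/scene0.png"); d=np.load("pics/scene0d.npy"); W=cloud(n,d)
print(proj(n,[[118.5,-511,195],[118.5,-511,208],[118.5,-511,214],[128,-552,208],[109,-470,208]]))
m=(abs(W[:,:,0]-118)<90)&(abs(W[:,:,1]+511)<90)&(W[:,:,2]>100)
P=W[m]; print(len(P)); print(np.sort(P[:,2])[:40].round())
c=im[0:80,100:240]; cv2.imwrite("pics/g0.png",cv2.resize(c,None,fx=5,fy=5))
n="scene"
im2,d2=ctrl.capture(n);W=cloud(n,d2)
m=(abs(W[:,:,0]-482)<20)&(abs(W[:,:,1]+10)<12)&(W[:,:,2]>45)
ys,xs=np.where(m)
for y in range(200,224):
    r=[(x,)+tuple(W[y,x].round().astype(int))+tuple(im2[y,x]) for x in (303,304,305)]
    print(y,[tuple(int(v) for v in t) for t in r])
E
```

```text
[[173.51679327  52.54361049]
 [172.37711099  48.75298885]
 [171.84490975  46.98332028]
 [157.849615    48.13826775]
 [186.88738641  49.35598905]]
1336
[245. 245. 246. 246. 247. 248. 248. 249. 249. 249. 250. 251. 252. 252.
 252. 252. 253. 253. 253. 253. 253. 255. 255. 255. 255. 256. 256. 256.
 256. 256. 257. 257. 258. 258. 258. 258. 258. 258. 259. 259.]
200 [(303, 500, -3, 160, 15, 10, 14), (304, 496, -2, 155, 14, 12, 7), (305, 503, 3, 165, 11, 16, 12)]
201 [(303, 499, -4, 154, 12, 16, 16), (304, 499, -1, 154, 11, 11, 3), (305, 500, 2, 157, 15, 19, 12)]
202 [(303, 499, -4, 149, 5, 1, 6), (304, 500, -1, 152, 16, 15, 13), (305, 502, 2, 155, 6, 3, 3)]
203 [(303, 498, -4, 143, 19, 13, 9), (304, 500, -1, 147, 14, 16, 15), (305, 500, 2, 148, 15, 10, 13)]
204 [(303, 499, -4, 141, 5, 12, 10), (304, 500, -1, 143, 21, 16, 14), (305, 500, 1, 143, 3, 0, 0)]
205 [(303, 494, -6, 129, 10, 13, 12), (304, 500, -1, 139, 15, 17, 13), (305, 504, 2, 145, 3, 12, 9)]
206 [(303, 495, -6, 126, 26, 25, 22), (304, 498, -2, 131, 11, 11, 12), (305, 495, 0, 128, 11, 7, 4)]
207 [(303, 497, -5, 124, 12, 6, 3), (304,
[... 970 characters left out ...]
, 26)]
217 [(303, 488, -10, 64, 55, 12, 9), (304, 489, -7, 66, 39, 0, 0), (305, 488, -4, 66, 55, 6, 7)]
218 [(303, 491, -9, 64, 68, 10, 4), (304, 490, -7, 63, 51, 4, 0), (305, 487, -5, 60, 49, 7, 5)]
219 [(303, 492, -9, 60, 88, 40, 38), (304, 493, -6, 63, 62, 13, 7), (305, 492, -3, 62, 52, 7, 6)]
220 [(303, 494, -8, 58, 76, 69, 59), (304, 493, -6, 58, 61, 22, 18), (305, 493, -3, 60, 48, 0, 0)]
221 [(303, 496, -8, 56, 66, 65, 59), (304, 492, -6, 51, 58, 48, 39), (305, 494, -3, 56, 57, 35, 26)]
222 [(303, 500, -6, 59, 49, 49, 42), (304, 462, -17, -2, 73, 68, 55), (305, 462, -14, 0, 72, 70, 57)]
223 [(303, 500, -7, 53, 57, 53, 45), (304, 468, -15, 3, 69, 65, 49), (305, 467, -12, 3, 72, 68, 56)]
```

View pics/g0.png

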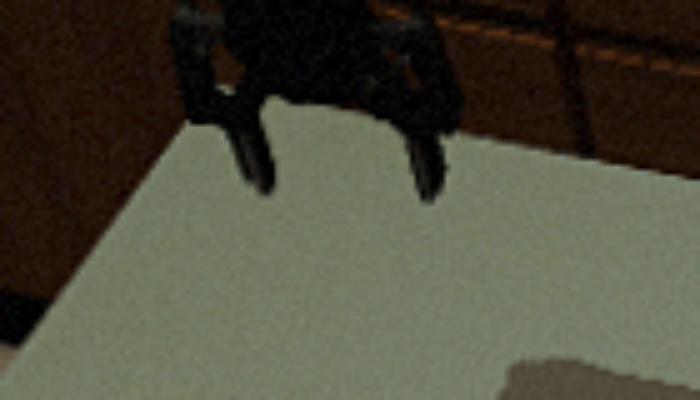

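>>> drive_tool:
  gripper: [1,1,1,1,1,1]
  offset:
    - [0,-0.02,0]
    - [0,0,-0.03]
    - [0,0,-0.03]
    - [0,0,-0.02]
    - [0,0.01,0]
    - [0,0.01,0]
  turn: [0,0,0,0,0,0]

```text
time_s: 6.52
eef_pos: [402.4, 0.2, 35.5]
ee_rot: [-0.467, 0.466, -0.531, 0.532]
force: [0.6, 0.5, -0.6]
grip_width: 0.001
```

```bash
python3 - <<'E'
from h import *
n="scene"
s=ctrl.sense(); t=s['eef_pos']; print(t)
im,d=ctrl.capture(n);W=cloud(n,d)
p=proj(n,t)[0].astype(int)
c=im[p[1]-50:p[1]+30,p[0]-50:p[0]+50]
cv2.imwrite("pics/k4.png",cv2.resize(c[:,:,::-1],None,fx=7,fy=7,interpolation=cv2.INTER_CUBIC))
m=(abs(W[:,:,0]-t[0])<25)&(abs(W[:,:,1]-t[1])<20)&(W[:,:,2]>20)&(W[:,:,2]<140)
P=W[m];o=np.argsort(P[:,2]);print(P[o][:30].round().tolist())
for dz in (0,20,30,35,40,45): print(dz,(proj(n,t+[11,-1,dz])[0]-p+50)*7)
E
```

```text
[4.02353165e+02 2.44760930e-01 3.55108469e+01]
[[408.0, 6.0, 73.0], [412.0, 5.0, 73.0], [412.0, -4.0, 75.0], [413.0, -1.0, 77.0], [414.0, 6.0, 81.0], [411.0, 7.0, 82.0], [402.0, 13.0, 82.0], [415.0, -6.0, 83.0], [414.0, -3.0, 83.0], [412.0, -6.0, 83.0], [410.0, -10.0, 83.0], [411.0, 13.0, 84.0], [417.0, 4.0, 85.0], [414.0, 3.0, 85.0], [414.0, 5.0, 85.0], [413.0, 11.0, 86.0], [411.0, -7.0, 86.0], [412.0, 2.0, 86.0], [413.0, -3.0, 86.0], [416.0, 0.0, 86.0], [411.0, 7.0, 87.0], [409.0, -10.0, 87.0], [403.0, 14.0, 87.0], [409.0, 7.0, 88.0], [411.0, 10.0, 88.0], [407.0, 12.0, 88.0], [412.0, -3.0, 89.0], [416.0, 0.0, 90.0], [409.0, -10.0, 91.0], [402.0, 16.0, 91.0]]
0 [343.45169322 371.61386442]
20 [342.89008627 341.92570431]
30 [342.60392673 326.80650845]
35 [342.45947759 319.17661287]
40 [342.31410366 311.49925873]
45 [342.16779589 303.77399377]
```

View pics/k4.png

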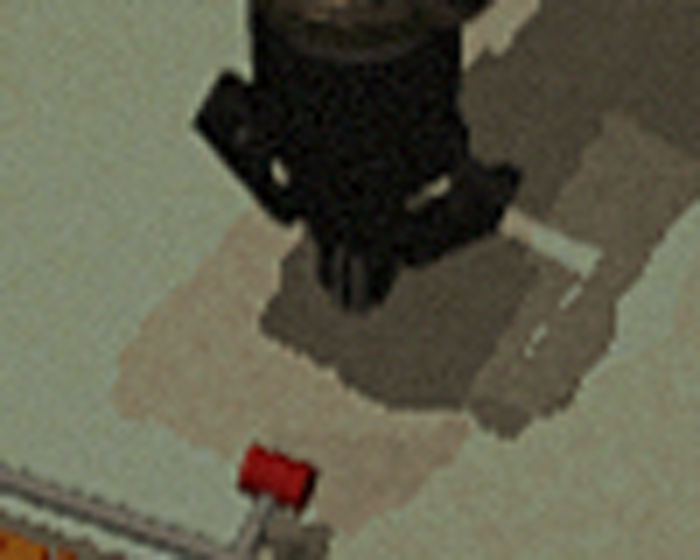

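>>> drive_tool:
  gripper: [1,1,1,1,1]
  offset:
    - [0,0.02,0]
    - [0,0.01,0]
    - [0,0.002,0]
    - [0,0,0]
    - [0,0,0]
  turn: [0,0,0,0,0]

```text
time_s: 6.98
eef_pos: [403.1, 0.1, 3.7]
ee_rot: [-0.467, 0.467, -0.531, 0.531]
force: [-0.7, 0.5, 0.2]
grip_width: 0.001
```

>>> drive_tool:
  gripper: [1,1,1,1,1]
  offset:
    - [0,0.001,0]
    - [0,0.001,0]
    - [0,0.001,0]
    - [0,0,0]
    - [0,0,0]
  turn: [0,0,0,0,0]

```text
time_s: 7.4
eef_pos: [402.7, 0.2, 0.3]
ee_rot: [-0.467, 0.467, -0.531, 0.531]
force: [-0.2, -0.4, -0.4]
grip_width: 0.001
```

>>> drive_tool:
  gripper: [1,1,1,1,1]
  offset:
    - [0,0.001,0]
    - [0,0.001,0]
    - [0,0.001,0]
    - [0,0,0]
    - [0,0,0]
  turn: [0,0,0,0,0]

```text
time_s: 7.82
eef_pos: [402.6, 0.2, -2.9]
ee_rot: [0.467, -0.467, 0.531, -0.531]
force: [-0.1, 0.5, -0.5]
grip_width: -0.003
```

>>> drive_tool:
  gripper: [1,1,1,1]
  offset:
    - [0,0.01,0]
    - [0,0.01,0]
    - [0,0.004,0]
    - [0,0,0]
  turn: [0,0,0,0]

```text
time_s: 8.15
eef_pos: [402.2, 0.3, -27.4]
ee_rot: [0.466, -0.467, 0.532, -0.531]
force: [0.6, -0.2, -0.4]
grip_width: -0.005
```

```bash
python3 - <<'E'
from h import *
n="scene"
s=ctrl.sense(); t=s['eef_pos']; print(t)
im,d=ctrl.capture(n)
p=proj(n,t)[0].astype(int)
c=im[p[1]-50:p[1]+30,p[0]-50:p[0]+50]
cv2.imwrite("pics/k5.png",cv2.resize(c[:,:,::-1],None,fx=7,fy=7,interpolation=cv2.INTER_CUBIC))
for dz in (0,20,30,35,40,45): print(dz,(proj(n,t+[11,-1,dz])[0]-p+50)*7)
E
```

```text
[ 4.02194634e+02  3.32806655e-01 -2.73759753e+01]
0 [345.43853542 376.19034438]
20 [344.92239739 348.65198505]
30 [344.65960309 334.63763421]
35 [344.52699893 327.56786745]
40 [344.39358007 320.45586624]
45 [344.25933886 313.30124455]
```

View pics/k5.png

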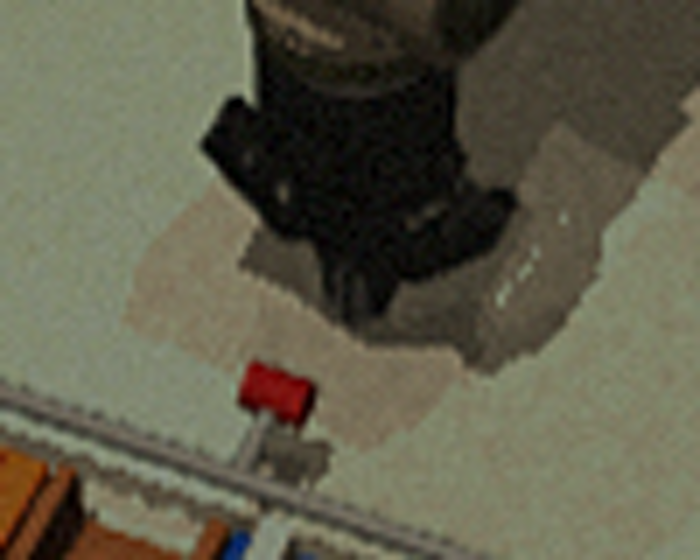

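>>> drive_tool:
  gripper: [1,1,1,1,1]
  offset:
    - [0,0.004,0]
    - [0,0.002,0]
    - [0,0.001,0]
    - [0,0,0]
    - [0,0,0]
  turn: [0,0,0,0,0]

```text
time_s: 8.62
eef_pos: [402.7, 0.2, -33.7]
ee_rot: [-0.467, 0.467, -0.531, 0.531]
force: [-0.9, 0.6, -0.1]
grip_width: -0.0
```

>>> drive_tool:
  gripper: [1,1,1,1]
  offset:
    - [0,0.001,0]
    - [0,0.001,0]
    - [0,0,0]
    - [0,0,0]
  turn: [0,0,0,0]

```text
time_s: 8.95
eef_pos: [402.6, 0.2, -35.8]
ee_rot: [0.467, -0.467, 0.531, -0.531]
force: [0.4, 0.3, -0.6]
grip_width: -0.0
```

>>> drive_tool:
  gripper: [1,1,1,1]
  offset:
    - [0,0.001,0]
    - [0,0.001,0]
    - [0,0,0]
    - [0,0,0]
  turn: [0,0,0,0]

```text
time_s: 9.28
eef_pos: [402.8, 0.2, -36.2]
ee_rot: [-0.467, 0.467, -0.531, 0.531]
force: [-10.0, 2.8, 35.7]
grip_width: 0.001
```

>>> drive_tool:
  gripper: [1,1,1,1]
  offset:
    - [0,0.001,0]
    - [0,0.001,0]
    - [0,0,0]
    - [0,0,0]
  turn: [0,0,0,0]

```text
time_s: 9.62
eef_pos: [402.9, 0.1, -36.4]
ee_rot: [-0.467, 0.467, -0.531, 0.531]
force: [-21.6, 2.5, 76.0]
grip_width: 0.001
```

>>> drive_tool:
  gripper: [0.9,0.4,0.4,0.4,0.4,0.4,0.4,0.4,0.4]
  offset:
    - [0,-0.02,0]
    - [0,-0.04,0]
    - [0,-0.04,0]
    - [0,-0.03,0]
    - [0,0,0.02]
    - [0,0,0.03]
    - [0,0,0.03]
    - [0,0,0]
    - [0,0,0]
  turn: [0,0,0,0,0,0,0,0,0]

```text
time_s: 10.37
eef_pos: [482.3, -10.2, 89.7]
ee_rot: [0.467, -0.467, 0.531, -0.531]
force: [-0.0, 0.7, 0.3]
grip_width: 0.601
```

```bash
sed -i 's/^if __name__/DZ=36 # true tip z = reading+36\nif __name__/' plan.py; python3 plan.py r -53 0 0 82.6
```

```text
now [482.3 -10.2  89.7] yawx -97.4 ydir [-0.001  0.    -1.   ] t 10.4 g 0.601 j6 1.44 F [-0.   0.7  0.3] rk [-54.1  -2.3]
turn 0.0 (tool y) turn -180.0 (tool y) 
 offset(mm) x,y,z [-2.3 89.7  1.1] norm xz 2.6
```

>>> drive_tool:
  gripper: [0.4,0.4,0.4,0.4,0.4,0.9,0.9,0.9,0.9,0.9]
  offset:
    - [-0.002,0.025,0.001]
    - [0,0.025,0]
    - [0,0.025,0]
    - [0,0.015,0]
    - [0,0,0]
    - [0,0,0]
    - [0,0,0]
    - [0,0,0]
    - [0,0,0]
    - [0,0,0]
  turn: [0,0,0,0,0,0,0,0,0,0]
  force: 30

```text
time_s: 11.2
eef_pos: [483.5, -9.2, 1.4]
ee_rot: [-0.467, 0.467, -0.531, 0.532]
force: [-2.8, -6.4, -0.8]
grip_width: 0.297
```

```bash
python3 -c "
import numpy as np
f=np.linspace(-.15,2.62,21);x=45-99.6*np.cos(f);z=70+99.6*np.sin(f)
print([[0,round(-a/1000,4),round(b/1000,4)] for a,b in zip(np.diff(z),np.diff(x))])"
```

```text
[[0, np.float64(-0.0137), np.float64(-0.0011)], [0, np.float64(-0.0138), np.float64(0.0008)], [0, np.float64(-0.0135), np.float64(0.0027)], [0, np.float64(-0.013), np.float64(0.0045)], [0, np.float64(-0.0123), np.float64(0.0063)], [0, np.float64(-0.0113), np.float64(0.0079)], [0, np.float64(-0.0101), np.float64(0.0094)], [0, np.float64(-0.0087), np.float64(0.0107)], [0, np.float64(-0.0071), np.float64(0.0118)], [0, np.float64(-0.0054), np.float64(0.0127)], [0, np.float64(-0.0036), np.float64(0.0133)], [0, np.float64(-0.0018), np.float64(0.0137)], [0, np.float64(0.0001), np.float64(0.0138)], [0, np.float64(0.002), np.float64(0.0136)], [0, np.float64(0.0039), np.float64(0.0132)], [0, np.float64(0.0057), np.float64(0.0126)], [0, np.float64(0.0074), np.float64(0.0116)], [0, np.float64(0.0089), np.float64(0.0105)], [0, np.float64(0.0103), np.float64(0.0092)], [0, np.float64(0.0114), np.float64(0.0077)]]
```

>>> drive_tool:
  gripper: [0.9,0.9,0.9,0.9,0.9,0.9,0.9,0.9,0.9,0.9]
  offset:
    - [0.001,-0.0137,-0.0011]
    - [0,-0.0138,0.0008]
    - [0,-0.0135,0.0027]
    - [0,-0.013,0.0045]
    - [0,-0.0123,0.0063]
    - [0,-0.0113,0.0079]
    - [0,-0.0101,0.0094]
    - [0,-0.0087,0.0107]
    - [0,-0.0071,0.0118]
    - [0,-0.0054,0.0127]
  turn: [0,0,0,0,0,0,0,0,0,0]

```text
time_s: 12.03
eef_pos: [547.5, -17.5, 110.5]
ee_rot: [0.466, -0.467, 0.532, -0.531]
force: [-3.9, 0.9, -3.3]
grip_width: 0.298
```

```bash
python3 plan.py r 13 0 114 82.6
```

```text
now [547.5 -17.5 110.5] yawx -97.39 ydir [-0.002  0.    -1.   ] t 12.0 g 0.298 j6 1.45 F [-3.9  0.9 -3.3] rk [11.5 -1.2]
turn 0.01 (tool y) turn -179.99 (tool y) 
 offset(mm) x,y,z [-1.2 -3.5  1.5] norm xz 1.9
```

>>> drive_tool:
  gripper: [0.9,0.9,0.9,0.9,0.9,0.9,0.9,0.9,0.9,0.9,0.9,0.9]
  offset:
    - [0,-0.0036,0.0133]
    - [0,-0.0018,0.0137]
    - [0,0.0001,0.0138]
    - [0,0.002,0.0136]
    - [0,0.0039,0.0132]
    - [0,0.0057,0.0126]
    - [0,0.0074,0.0116]
    - [0,0.0089,0.0105]
    - [0,0.0103,0.0092]
    - [0,0.0114,0.0077]
    - [0,0,0]
    - [0,0,0]
  turn: [0,0,0,0,0,0,0,0,0,0,0,0]

```text
time_s: 13.03
eef_pos: [669.2, -33.2, 67.7]
ee_rot: [-0.469, 0.465, -0.529, 0.533]
force: [7.3, 0.4, 4.5]
grip_width: 0.297
```

```bash
python3 plan.py r 131 0 65 82.6
```

```text
now [669.2 -33.2  67.7] yawx -97.42 ydir [ 0.008 -0.001 -1.   ] t 13.0 g 0.297 j6 1.48 F [7.3 0.4 4.5] rk [134.2  -1.1]
turn -0.02 (tool y) turn 179.98 (tool y) 
 offset(mm) x,y,z [-1.1  2.7 -3.2] norm xz 3.4
```

>>> drive_tool:
  gripper: [0.4,0.4,0.4,0.4,0.4,0.4,0.4]
  offset:
    - [0,0,0]
    - [0,0,0]
    - [0,-0.01,0]
    - [0,-0.03,0]
    - [0,-0.03,0]
    - [0,-0.01,0]
    - [0,0,0]
  turn: [0,0,0,0,0,0,0]

```text
time_s: 13.62
eef_pos: [667.7, -33.4, 148.9]
ee_rot: [-0.468, 0.465, -0.529, 0.533]
force: [0.7, 0.7, -0.8]
grip_width: 0.6
```

```bash
sed -i 's/RO=np.array.*; RY/RO=np.array([536.5,-15.8]); RY/' plan.py; python3 plan.py r 27 96 60 82.6;  python3 - <<'E'
from h import *
for n in("scene","top"):
    im,d=ctrl.capture(n);W=cloud(n,d)
    cv2.imwrite(f"pics/a_{n}.png",im[:,:,::-1])
    for q in ("empty_a","kept"):
      for r in ctrl.regions_of(n,q):
        if r['score']<.3: continue
        P=W[r['mask']&(d>0)]; L=P[(P[:,2]>74)&(P[:,2]<90)]
        if len(L)>5:print(n,q,"lug",len(L),rect(L),L.mean(0).round(1))
    print([(round(r['score'],2),toworld(n,r['centre']).round(1)) for r in ctrl.pinpoint(n,"bail_knob")])
E
```

```text
now [667.7 -33.4 148.9] yawx -97.4 ydir [ 0.006 -0.001 -1.   ] t 13.6 g 0.6 j6 1.48 F [ 0.7  0.7 -0.8] rk [132.3  -0.5]
turn -0.0 (tool y) turn 180.0 (tool y) 
 offset(mm) x,y,z [ -96.6   88.2 -105.9] norm xz 143.3
scene empty_a lug 63 (array([563.6,  82.1]), array([14.2, 30.9]), 79.44) [564.7  82.5  81.5]
scene kept lug 59 (array([570.2,  13. ]), array([14., 28.]), 81.69) [571.1  12.8  81.6]
[(0.96, array([655.1, -30.9, 126.7]))]
top empty_a lug 88 (array([559.8,  82.9]), array([13.8, 29.8]), 82.41) [559.7  82.8  82.6]
[(0.77, array([659.9, -36.8, 128.6])), (0.56, array([ 580.1, -120.9,    7.8]))]
```

View pics/a_scene.png

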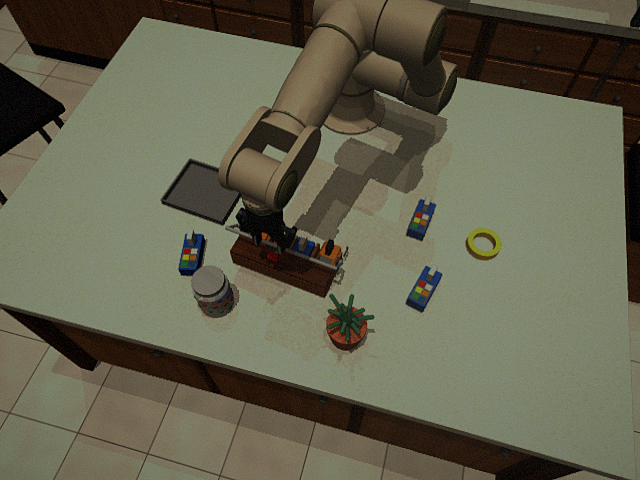

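>>> drive_tool:
  gripper: [0.45,0.45,0.45,0.45,0.45,0.45,0.45,0.45,0.45,0.45,0.45,0.45,0.45]
  offset:
    - [-0.0247,0,-0.03]
    - [-0.0247,0,-0.03]
    - [-0.0247,0,-0.03]
    - [-0.0247,0,-0.03]
    - [0,0,0]
    - [0,0.03,0]
    - [0,0.03,0]
    - [0,0.03,0]
    - [0,0.025,0]
    - [0,0.013,0]
    - [0,0.006,0]
    - [0,0,0]
    - [0,0,0]
  turn: [0,0,0,0,0,0,0,0,0,0,0,0,0]

```text
time_s: 15.1
eef_pos: [560.8, 80.2, 11.4]
ee_rot: [-0.467, 0.466, -0.531, 0.531]
force: [0.1, -0.4, -0.0]
grip_width: 0.549
```

```bash
python3 plan.py r 12 98.5 14 82.6
```

```text
now [560.8  80.2  11.4] yawx -97.41 ydir [ 0.001 -0.    -1.   ] t 15.1 g 0.549 j6 1.64 F [ 0.1 -0.4 -0. ] rk [11.7 98.3]
turn -0.01 (tool y) turn 179.99 (tool y) 
 offset(mm) x,y,z [-0.2 -2.6  0.3] norm xz 0.4
```

>>> drive_tool:
  gripper: [0.5,1,1,1,1,1,1]
  offset:
    - [0,-0.002,0]
    - [0,0,0]
    - [0,0,0]
    - [0,0,0]
    - [0,0,0]
    - [0,0,0]
    - [0,0,0]
  turn: [0,0,0,0,0,0,0]
  force: 60

```text
time_s: 15.68
eef_pos: [560.6, 80.4, 13.5]
ee_rot: [-0.467, 0.466, -0.531, 0.532]
force: [-1.1, 0.2, 6.0]
grip_width: 0.157
```

>>> drive_tool:
  gripper: [1,1,1,1,1,1,1,1,1,1,1,1]
  offset:
    - [0,-0.002,0]
    - [0,0,-0.01]
    - [0,0,-0.015]
    - [0,0,-0.015]
    - [0,0,-0.015]
    - [0,0,-0.015]
    - [0,0,-0.015]
    - [0,0,-0.015]
    - [0,0,-0.015]
    - [0,-0.02,0]
    - [0,-0.02,0]
    - [0,0,0]
  turn: [0,0,0,0,0,0,0,0,0,0,0,0]

```text
time_s: 16.68
eef_pos: [447.8, 95.2, 57.6]
ee_rot: [-0.468, 0.465, -0.53, 0.532]
force: [0.9, 0.3, 0.2]
grip_width: 0.154
```

```bash
cat >> plan.py <<'E'
E
python3 - <<'E'
from plan import *
c,s=np.cos(np.radians(-6.9)),np.sin(np.radians(-6.9))
def tr(x,y): return np.array([443.2,-318.2])+[c*x-s*y,s*x+c*y]
print(tr(-30,-46),tr(-30,46))
p=tr(-30,-46); go(p[0],p[1],60,83.1)
im,d=ctrl.capture("scene"); cv2.imwrite("pics/b.png",im[:,:,::-1])
E
```

```text
[ 407.89098516 -360.26273256] [ 418.94357433 -268.92905711]
now [447.8  95.2  57.6] yawx -97.4 ydir [ 0.005 -0.    -1.   ] t 16.7 g 0.154 j6 1.65 F [0.9 0.3 0.2] rk [-102.3   98.7]
turn -0.5 (tool y) turn 179.5 (tool y) 
 offset(mm) x,y,z [457.   -2.5  15.1] norm xz 457.2
```

View pics/b.png

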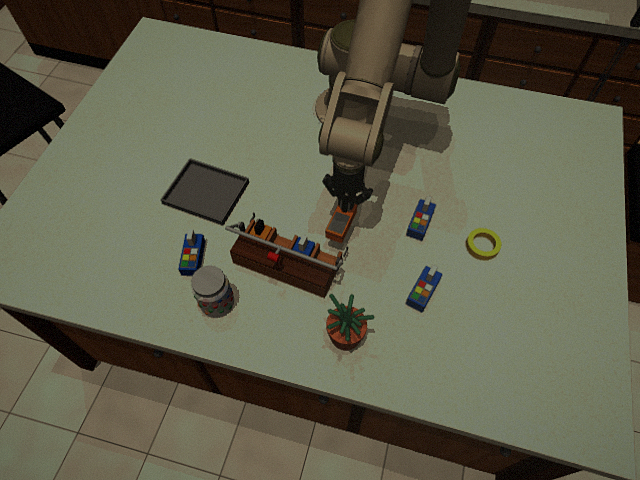

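>>> drive_tool:
  gripper: [1,1,1,1,1,1,1,1,1,1,1,1,1,1,1,1,1]
  offset:
    - [0.02,0,0.001]
    - [0.03,0,0.001]
    - [0.031,0,0.001]
    - [0.031,0,0.001]
    - [0.031,0,0.001]
    - [0.031,0,0.001]
    - [0.031,0,0.001]
    - [0.031,0,0.001]
    - [0.031,0,0.001]
    - [0.031,0,0.001]
    - [0.031,0,0.001]
    - [0.031,0,0.001]
    - [0.031,0,0.001]
    - [0.031,0,0.001]
    - [0.031,0,0.001]
    - [0.02,0,0]
    - [0,0,0]
  turn: [0,0,0,0,0,0,0,0,0,0,0,0,0,0,0,0,0]

```text
time_s: 18.15
eef_pos: [398.9, -379.0, 53.3]
ee_rot: [0.466, -0.466, 0.532, -0.532]
force: [0.5, -0.0, -0.8]
grip_width: 0.156
```

```bash
python3 - <<'E'
from plan import *
go(407.9,-360.3,11.5,83.1)
im,d=ctrl.capture("scene"); cv2.imwrite("pics/b2.png",cv2.resize(im[100:300,100:360,::-1],None,fx=3,fy=3))
E
```

```text
now [ 398.9 -379.    53.3] yawx -97.59 ydir [-0.001 -0.    -1.   ] t 18.1 g 0.156 j6 0.73 F [ 0.5 -0.  -0.8] rk [ -89.6 -377.9]
turn -0.69 (tool y) turn 179.31 (tool y) 
 offset(mm) x,y,z [-19.6  41.8   6.7] norm xz 20.7
```

View pics/b2.png

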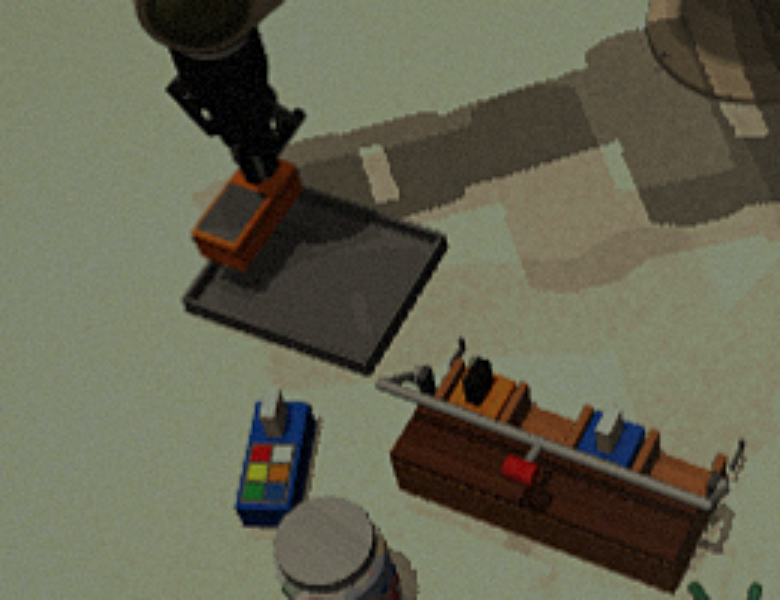

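>>> drive_tool:
  gripper: [1,1,1,1,1,1,1,1]
  offset:
    - [-0.0196,0,0.0067]
    - [0,0,0]
    - [0,0.012,0]
    - [0,0.012,0]
    - [0,0.01,0]
    - [0,0.006,0]
    - [0,0,0]
    - [0,0,0]
  turn: [-0.7,0,0,0,0,0,0,0]

```text
time_s: 18.87
eef_pos: [409.2, -357.0, 14.6]
ee_rot: [0.47, -0.47, 0.529, -0.528]
force: [0.4, 0.0, -0.7]
grip_width: 0.151
```

>>> drive_tool:
  gripper: [1,1,1,1]
  offset:
    - [0,0.002,0]
    - [0,0.001,0]
    - [0,0,0]
    - [0,0,0]
  turn: [0,0,0,0]

```text
time_s: 19.2
eef_pos: [409.3, -357.3, 12.0]
ee_rot: [-0.47, 0.47, -0.528, 0.529]
force: [0.5, -0.6, -0.3]
grip_width: 0.157
```

Now release and lift, heading for the bay 4 empty.

>>> drive_tool:
  gripper: [1,1,0.45,0.45,0.45,0.45,0.45,0.45]
  offset:
    - [0,0.0015,0]
    - [0,0,0]
    - [0,0,0]
    - [0,0,0]
    - [0,0,0]
    - [0,-0.03,0]
    - [0,-0.035,0]
    - [0,-0.025,0]
  turn: [0,0,0,0,0,0,0,0]

```text
time_s: 19.87
eef_pos: [409.5, -357.6, 102.7]
ee_rot: [-0.47, 0.47, -0.528, 0.529]
force: [-0.7, -0.1, 0.8]
grip_width: 0.55
```

```bash
python3 - <<'E'
from plan import *
for n in("scene","top"):
    im,d=ctrl.capture(n);W=cloud(n,d)
    for r in ctrl.regions_of(n,"empty_a"):
        if r['score']<.3: continue
        P=W[r['mask']&(d>0)]; L=P[(P[:,2]>70)&(P[:,2]<90)]
        if len(L)>5:print(n,"lug",len(L),rect(L),L.mean(0).round(1),"rk",rk(rect(L)[0]).round(1))
p=rack(27,-96); go(p[0],p[1],14,82.6)
E
```

```text
scene lug 63 (array([ 410. , -355.1]), array([15.8, 32.3]), 86.81) [ 411.  -353.9   78.7] rk [ -81.7 -352.8]
scene lug 74 (array([ 552.8, -112.6]), array([16.3, 32.2]), 79.94) [ 554.6 -111.3   80.3] rk [ 28.6 -93.9]
top lug 93 (array([ 549.7, -111.4]), array([14.5, 29.5]), 82.99) [ 549.7 -111.1   82.2] rk [ 25.4 -93.1]
top lug 13 (array([ 424.6, -356.6]), array([ 2.5, 13.1]), 0.22) [ 424.5 -355.3   79.3] rk [ -67.1 -352.4]
now [ 409.2 -357.2  100.3] yawx -96.71 ydir [ 0. -0. -1.] t 20.1 g 0.548 j6 0.75 F [ 0.2 -0.4 -0.4] rk [ -82.2 -355. ]
turn 0.69 (tool y) turn -179.31 (tool y) 
 offset(mm) x,y,z [-259.    86.2  109.2] norm xz 281.1
```

>>> drive_tool:
  gripper: [0.45,0.45,0.45,0.45,0.45,0.45,0.45,0.45,0.45,0.45,0.45,0.45,0.45,0.45,0.45,0.45]
  offset:
    - [0,0,0]
    - [-0.0288,0,0.0121]
    - [-0.0288,0,0.0121]
    - [-0.0288,0,0.0121]
    - [-0.0288,0,0.0121]
    - [-0.0288,0,0.0121]
    - [-0.0288,0,0.0121]
    - [-0.0288,0,0.0121]
    - [-0.0288,0,0.0121]
    - [-0.0288,0,0.0121]
    - [0,0,0]
    - [0,0.025,0]
    - [0,0.025,0]
    - [0,0.02,0]
    - [0,0.01,0]
    - [0,0,0]
  turn: [0.7,0,0,0,0,0,0,0,0,0,0,0,0,0,0,0]

```text
time_s: 21.4
eef_pos: [548.9, -113.8, 17.5]
ee_rot: [0.466, -0.467, 0.533, -0.53]
force: [0.6, -0.6, -0.7]
grip_width: 0.551
```

```bash
python3 plan.py r 27 -95.5 14 82.6
```

```text
now [ 548.9 -113.8   17.5] yawx -97.45 ydir [-0.005  0.002 -1.   ] t 21.4 g 0.551 j6 1.29 F [ 0.6 -0.6 -0.7] rk [ 24.9 -95.6]
turn -0.05 (tool y) turn 179.95 (tool y) 
 offset(mm) x,y,z [-0.1  3.5  2.1] norm xz 2.1
```

Good; drop 3.5, close.

>>> drive_tool:
  gripper: [0.45,0.45,1,1,1,1,1,1]
  offset:
    - [0,0.003,0]
    - [0,0,0]
    - [0,0,0]
    - [0,0,0]
    - [0,0,0]
    - [0,0,0]
    - [0,0,0]
    - [0,0,0]
  turn: [0,0,0,0,0,0,0,0]

```text
time_s: 22.07
eef_pos: [551.0, -114.4, 18.0]
ee_rot: [-0.467, 0.467, -0.531, 0.532]
force: [-1.6, -0.0, 6.5]
grip_width: 0.15
```

>>> drive_tool:
  gripper: [1,1,1,1,1,1,1,1,1,1,1,1,1,1]
  offset:
    - [0,-0.002,0]
    - [0,0,-0.01]
    - [0,0,-0.015]
    - [0,0,-0.015]
    - [0,0,-0.015]
    - [0,0,-0.015]
    - [0,0,-0.015]
    - [0,0,-0.015]
    - [0,0,-0.015]
    - [0,0,-0.01]
    - [0,-0.02,0]
    - [0,-0.02,0]
    - [0,0,0]
    - [0,0,0]
  turn: [0,0,0,0,0,0,0,0,0,0,0,0,0,0]

```text
time_s: 23.23
eef_pos: [427.0, -98.3, 59.5]
ee_rot: [-0.467, 0.466, -0.531, 0.532]
force: [-0.7, -0.1, -0.9]
grip_width: 0.154
```

```bash
python3 plan.py 418.9 -270.9 56 83.1
```

```text
now [427.  -98.3  59.5] yawx -97.41 ydir [ 0.001 -0.001 -1.   ] t 23.2 g 0.154 j6 1.21 F [-0.7 -0.1 -0.9] rk [-98.  -95.9]
turn -0.51 (tool y) turn 179.49 (tool y) 
 offset(mm) x,y,z [172.3   3.6  12.7] norm xz 172.8
```

>>> drive_tool:
  gripper: [1,1,1,1,1,1,1,1,1,1,1,1,1,1]
  offset:
    - [0,0,0]
    - [0.0287,0,0.0021]
    - [0.0287,0,0.0021]
    - [0.0287,0,0.0021]
    - [0.0287,0,0.0021]
    - [0.0287,0,0.0021]
    - [0.0287,0,0.0021]
    - [0,0,0]
    - [0,0.012,0]
    - [0,0.012,0]
    - [0,0.01,0]
    - [0,0.006,0]
    - [0,0,0]
    - [0,0,0]
  turn: [-0.5,0,0,0,0,0,0,0,0,0,0,0,0,0]

```text
time_s: 24.4
eef_pos: [418.5, -270.3, 19.0]
ee_rot: [0.469, -0.469, 0.529, -0.529]
force: [0.3, -0.5, -1.7]
grip_width: 0.153
```

```bash
python3 - <<'E'
from plan import *
go(418.9,-270.9,15,83.1)
im,d=ctrl.capture("scene"); cv2.imwrite("pics/b3.png",cv2.resize(im[100:300,100:360,::-1],None,fx=3,fy=3))
E
```

```text
now [ 418.5 -270.3   19. ] yawx -96.89 ydir [-0.001  0.001 -1.   ] t 24.4 g 0.153 j6 0.88 F [ 0.3 -0.5 -1.7] rk [ -84.3 -267.6]
turn 0.01 (tool y) turn -179.99 (tool y) 
 offset(mm) x,y,z [0.6 4.  0.5] norm xz 0.8
```

View pics/b3.png

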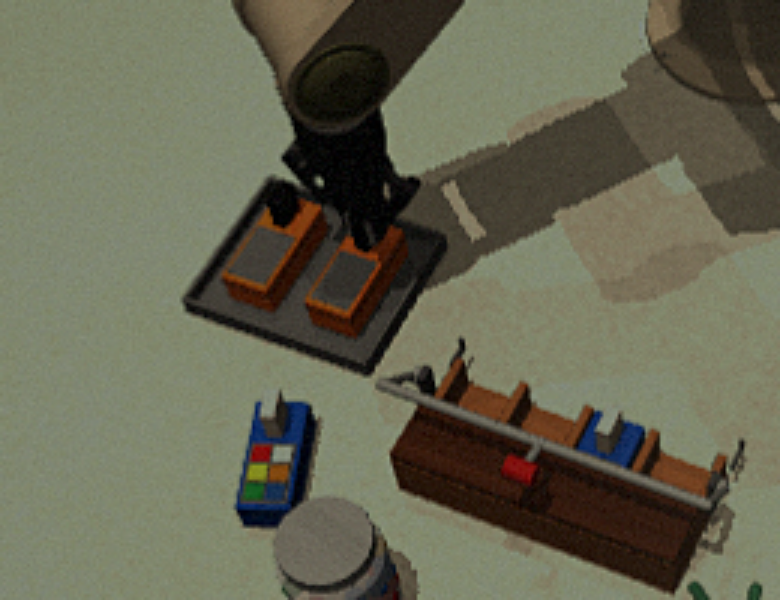

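>>> drive_tool:
  gripper: [1,1,1,0.45,0.45,0.45,0.45,0.45,0.45]
  offset:
    - [0,0.003,0]
    - [0,0.001,0]
    - [0,0,0]
    - [0,0,0]
    - [0,0,0]
    - [0,0,0]
    - [0,-0.03,0]
    - [0,-0.035,0]
    - [0,-0.025,0]
  turn: [0,0,0,0,0,0,0,0,0]

```text
time_s: 25.2
eef_pos: [418.8, -270.9, 107.8]
ee_rot: [-0.469, 0.469, -0.529, 0.53]
force: [0.1, -0.4, 0.4]
grip_width: 0.553
```

```bash
python3 plan.py 626.5 -276.8 5 104.2
```

```text
now [ 418.8 -270.9  107.8] yawx -96.9 ydir [ 0.001 -0.001 -1.   ] t 25.2 g 0.553 j6 0.88 F [ 0.1 -0.4  0.4] rk [ -83.8 -268.2]
turn -21.1 (tool y) turn 158.9 (tool y) 
 offset(mm) x,y,z [ 56.5 103.1 199.7] norm xz 207.6
```

>>> drive_tool:
  gripper: [0.45,0.45,0.45,0.45,0.45,0.45,0.45,0.45,0.45,0.45,0.45,0.45]
  offset:
    - [0,0,0]
    - [0,0,0]
    - [0,0,0]
    - [0.0081,0,0.0285]
    - [0.0081,0,0.0285]
    - [0.0081,0,0.0285]
    - [0.0081,0,0.0285]
    - [0.0081,0,0.0285]
    - [0.0081,0,0.0285]
    - [0.0081,0,0.0285]
    - [0,0,0]
    - [0,0,0]
  turn: [-7.03,-7.03,-7.03,0,0,0,0,0,0,0,0,0]

```text
time_s: 26.2
eef_pos: [626.4, -276.3, 104.3]
ee_rot: [-0.558, 0.558, -0.434, 0.434]
force: [-1.1, -0.2, -0.2]
grip_width: 0.549
```

```bash
cat > look.py <<'E'
from plan import *
for n in("scene","top"):
    im,d=ctrl.capture(n);W=cloud(n,d)
    cv2.imwrite(f"pics/l{ctrl.sense()['time_s']:.1f}_{n}.png",im[:,:,::-1])
    for q in ("new_a",):
      for r in ctrl.regions_of(n,q):
        if r['score']<.3: continue
        P=W[r['mask']&(d>0)]; L=P[(P[:,2]>65)&(P[:,2]<88)]; T=P[abs(P[:,2]-38)<5]
        if len(L)>5 and len(T)>5:print(n,"lug",len(L),rect(L),L.mean(0).round(1),"top",rect(T))
E
python3 look.py; python3 plan.py 626.5 -276.8 7 104.2
```

```text
scene lug 66 (array([ 626.1, -274.5]), array([32.1, 13.6]), 15.09) [ 627.5 -273.4   73.6] top (array([ 656.4, -266.8]), array([111.2,  48.8]), 13.76)
scene lug 51 (array([354.8, 301.1]), array([13.7, 30.9]), 82.13) [356.  301.2  73. ] top (array([382.5, 297.1]), array([ 47.9, 112. ]), 82.05)
scene lug 65 (array([563.1, 348.6]), array([13.8, 28.1]), 74.12) [564.9 348.   73.6] top (array([590.7, 340.7]), array([ 47.7, 111.3]), 74.32)
scene lug 846 (array([618.2, -23.4]), array([296. ,  85.8]), 82.8) [629.2 -21.7  67.7] top (array([599.7, -24.6]), array([280.4, 134.6]), 78.62)
top lug 93 (array([558.5, 347.6]), array([14.8, 29.2]), 74.22) [558.5 347.3  74.5] top (array([587.2, 339.7]), array([ 49.1, 109.3]), 74.48)
top lug 87 (array([350.1, 300.6]), array([14.2, 27.6]), 82.41) [350.3 299.8  74.3] top (array([379.7, 295.7]), array([ 48.8, 107.7]), 81.64)
now [ 625.1 -276.9  105.8] yawx -75.86 ydir [ 0. -0. -1.] t 26.4 g 0.549 j6 0.74 F [0.1 0.9 0. ] rk [ 121.5 -247.5]
turn -0.06 (tool y) turn 179.94 (tool y) 
 offset(mm) x,y,z [ 0.2 98.8  1.4] norm xz 1.4
```

>>> drive_tool:
  gripper: [0.45,0.45,0.45,0.45,0.45,0.45,0.45,1,1,1,1,1,1]
  offset:
    - [0,0.025,0.001]
    - [0,0.025,0]
    - [0,0.025,0]
    - [0,0.015,0]
    - [0,0.008,0]
    - [0,0,0]
    - [0,0,0]
    - [0,0,0]
    - [0,0,0]
    - [0,0,0]
    - [0,0,0]
    - [0,0,0]
    - [0,0,0]
  turn: [0,0,0,0,0,0,0,0,0,0,0,0,0]
  force: 80

```text
time_s: 27.48
eef_pos: [627.4, -277.0, 8.7]
ee_rot: [0.558, -0.558, 0.434, -0.435]
force: [-0.6, -1.0, 6.9]
grip_width: 0.151
```

>>> drive_tool:
  gripper: [1,1,1,1,1,1,1,1,1,1,1,1,1,1,1,1]
  offset:
    - [0,-0.01,0]
    - [0,-0.016,0]
    - [0,-0.016,0]
    - [0,-0.01,0]
    - [0,0,0]
    - [0,0,-0.015]
    - [0,0,-0.025]
    - [0,0,-0.028]
    - [0,0,-0.028]
    - [0,0,-0.028]
    - [0,0,-0.028]
    - [0,0,-0.028]
    - [0,0,-0.028]
    - [0,0,-0.015]
    - [0,0,-0.005]
    - [0,0,0]
  turn: [0,0,7.15,7.15,7.15,0,0,0,0,0,0,0,0,0,0,0]

```text
time_s: 28.82
eef_pos: [405.7, -250.0, 64.4]
ee_rot: [-0.469, 0.465, -0.525, 0.537]
force: [17.1, 5.6, 24.0]
grip_width: 0.151
```

```bash
python3 plan.py r -105 -96 22 82.6; python3 - <<'E'
from plan import *
im,d=ctrl.capture("scene"); cv2.imwrite("pics/c1.png",cv2.resize(im[100:300,100:360,::-1],None,fx=3,fy=3))
E
```

```text
now [ 405.7 -250.    64.4] yawx -97.38 ydir [ 0.015 -0.008 -1.   ] t 28.8 g 0.151 j6 0.89 F [17.1  5.6 24. ] rk [ -99.6 -249.1]
turn 0.02 (tool y) turn -179.98 (tool y) 
 offset(mm) x,y,z [-153.4   41.4   -6.1] norm xz 153.5
```

View pics/c1.png

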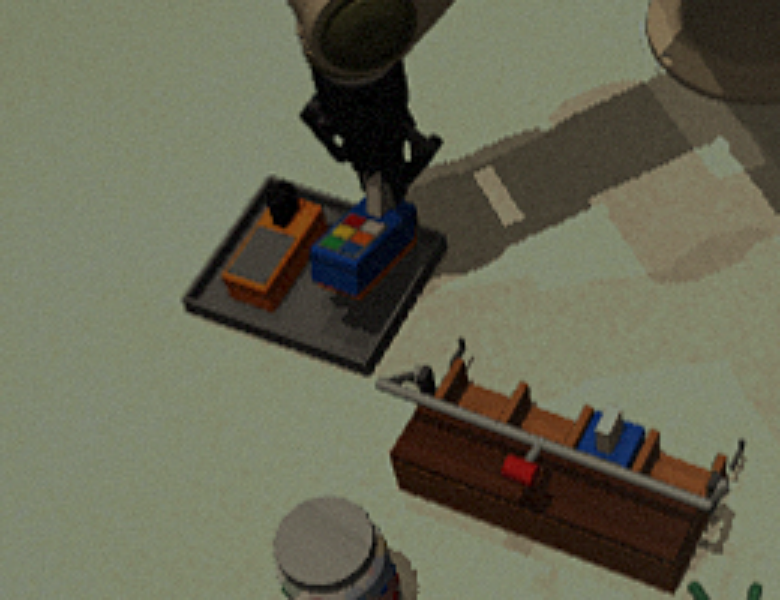

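>>> drive_tool:
  gripper: [1,1,1,1,1]
  offset:
    - [0,-0.015,0]
    - [0,-0.02,0]
    - [0,-0.02,0]
    - [0,0,0]
    - [0,0,0]
  turn: [0,0,0,0,0]

```text
time_s: 29.28
eef_pos: [400.8, -247.7, 114.8]
ee_rot: [-0.467, 0.467, -0.53, 0.531]
force: [0.4, 0.5, -2.3]
grip_width: 0.15
```

```bash
python3 plan.py r -115 -96 64 82.6; python3 - <<'E'
from plan import *
im,d=ctrl.capture("scene"); cv2.imwrite("pics/c2.png",cv2.resize(im[100:300,100:360,::-1],None,fx=3,fy=3))
E
```

```text
now [ 400.8 -247.7  114.8] yawx -97.26 ydir [ 0.001 -0.001 -1.   ] t 29.3 g 0.15 j6 0.89 F [ 0.4  0.5 -2.3] rk [-104.7 -247.4]
turn 0.14 (tool y) turn -179.86 (tool y) 
 offset(mm) x,y,z [-151.5   50.7  -10.3] norm xz 151.8
```

View pics/c2.png

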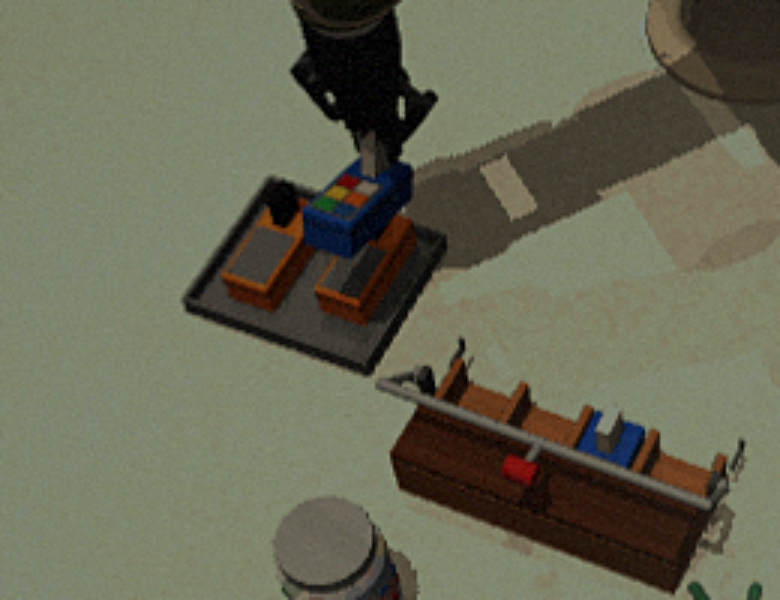

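>>> drive_tool:
  gripper: [1,1,1,1,1,1,1,1]
  offset:
    - [-0.02,0,-0.001]
    - [-0.028,0,-0.002]
    - [-0.028,0,-0.002]
    - [-0.028,0,-0.002]
    - [-0.028,0,-0.002]
    - [-0.0195,0,-0.001]
    - [0,0,0]
    - [0,0,0]
  turn: [0.1,0,0,0,0,0,0,0]

```text
time_s: 30.0
eef_pos: [409.6, -95.2, 113.4]
ee_rot: [0.467, -0.468, 0.531, -0.53]
force: [0.2, -0.4, -1.2]
grip_width: 0.152
```

```bash
cat > held.py <<'E'
from plan import *
import sys
# plane fit of blue side/top of held case near the TCP
s=ctrl.sense(); t=s['eef_pos']; print("tcp",t.round(1),"rk",rk(t).round(1),"yaw ok")
n="scene"
im,d=ctrl.capture(n);W=cloud(n,d);hsv=cv2.cvtColor(im,cv2.COLOR_RGB2HSV)
zt=t[2]-8.7+38   # expected top z (grip at 8.7)
xx=(W-np.array([RO[0],RO[1],0])); c,q=np.cos(RY),np.sin(RY)
X=c*xx[:,:,0]+q*xx[:,:,1]; Y=-q*xx[:,:,0]+c*xx[:,:,1]; Z=W[:,:,2]
r0=rk(t)
m=(X>r0[0]+20)&(X<r0[0]+95)&(abs(Y-r0[1]-1.5)<22)&(abs(Z-zt)<25)&(d>0)
P=np.stack([X[m]-r0[0],Y[m]-r0[1],Z[m]],1)
from numpy.linalg import lstsq
k=np.ones(len(P),bool)
for _ in range(6):
    A=np.c_[P[k,:2],np.ones(k.sum())]; co=lstsq(A,P[k,2],rcond=None)[0]
    k=abs(P[:,2]-np.c_[P[:,:2],np.ones(len(P))]@co)<4
print("n",k.sum(),"slope x deg",np.degrees(np.arctan(co[0])).round(1),"slope y",np.degrees(np.arctan(co[1])).round(1),"top z at lug",co[2].round(1),"expected",zt.round(1), "xmax",np.percentile(P[k,0],98).round(1),"ymid",np.percentile(P[k,1],[2,98]).round(1))
p=proj(n,t)[0].astype(int)
cv2.imwrite(sys.argv[1],cv2.resize(im[max(0,p[1]-60):p[1]+80,p[0]-90:p[0]+90,::-1],None,fx=4,fy=4))
E
python3 held.py pics/d1.png;python3 plan.py r -115 -96 64 82.6
```

```text
tcp [409.6 -95.2 113.4] rk [-115.7  -95. ] yaw ok
n 233 slope x deg 14.9 slope y 0.4 top z at lug 146.1 expected 142.7 xmax 90.8 ymid [-19.5  23.1]
now [409.7 -95.9 113.5] yawx -97.33 ydir [-0.001  0.001 -1.   ] t 30.1 g 0.152 j6 1.19 F [-0.7 -0.1 -2.1] rk [-115.4  -95.8]
turn 0.07 (tool y) turn -179.93 (tool y) 
 offset(mm) x,y,z [ 0.2 49.5  0.5] norm xz 0.5
```

View pics/d1.png

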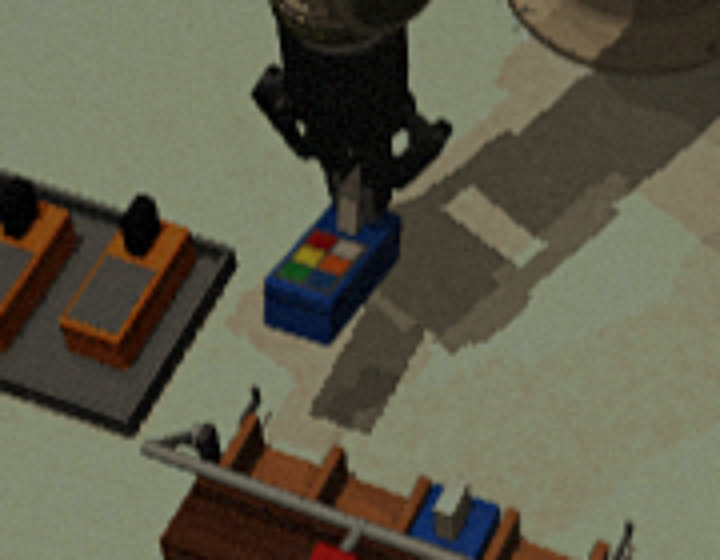

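>>> drive_tool:
  gripper: [1,1,1,1,1,1,1,1]
  offset:
    - [0,0.02,0]
    - [0,0.025,0]
    - [0,0.025,0]
    - [0,0.018,0]
    - [0,0.008,0]
    - [0,0.002,0]
    - [0,0,0]
    - [0,0,0]
  turn: [0,0,0,0,0,0,0,0]

```text
time_s: 30.72
eef_pos: [410.7, -96.6, 17.1]
ee_rot: [-0.467, 0.467, -0.531, 0.532]
force: [-0.0, -0.9, -1.4]
grip_width: 0.149
```

>>> drive_tool:
  gripper: [1,1,1,1,1,1,1,1]
  offset:
    - [0,0,0]
    - [0,0.001,0]
    - [0,0.001,0]
    - [0,0.001,0]
    - [0,0.001,0]
    - [0,0.001,0]
    - [0,0,0]
    - [0,0,0]
  turn: [0,0,0,0,0,0,0,0]
  force: 22

```text
time_s: 31.38
eef_pos: [410.1, -96.0, 11.2]
ee_rot: [0.467, -0.467, 0.531, -0.531]
force: [-0.1, -0.3, -2.1]
grip_width: 0.148
```

```bash
python3 held.py pics/d2.png
```

```text
tcp [410.1 -96.   11.2] rk [-115.   -95.9] yaw ok
n 216 slope x deg 16.2 slope y -0.8 top z at lug 42.6 expected 40.5 xmax 80.3 ymid [-19.2  22.6]
```

>>> drive_tool:
  gripper: [1,1,1,1,1,1,1,1]
  offset:
    - [0,0.0015,0]
    - [0,0.001,0]
    - [0,0.001,0]
    - [0,0.001,0]
    - [0,0.001,0]
    - [0,0.001,0]
    - [0,0,0]
    - [0,0,0]
  turn: [0,0,0,0,0,0,0,0]
  force: 20

```text
time_s: 32.1
eef_pos: [413.9, -97.2, 9.3]
ee_rot: [-0.468, 0.465, -0.528, 0.534]
force: [-4.4, 9.3, 58.7]
grip_width: 0.149
```

```bash
python3 held.py pics/d3.png
```

```text
tcp [413.9 -97.2   9.3] rk [-111.1  -96.5] yaw ok
n 266 slope x deg 12.8 slope y 0.7 top z at lug 42.9 expected 38.6 xmax 92.3 ymid [-18.8  23. ]
```

>>> drive_tool:
  gripper: [1,1,0.82,0.78,0.7,0.6,0.45,0.45,0.45,0.45]
  offset:
    - [0,-0.004,0]
    - [0,0,0]
    - [0,0,0]
    - [0,0,0]
    - [0,0,0]
    - [0,0,0]
    - [0,-0.01,0]
    - [0,-0.02,0]
    - [0,0,0]
    - [0,0,0]
  turn: [0,0,0,0,0,0,0,0,0,0]

```text
time_s: 32.98
eef_pos: [410.4, -96.3, 39.0]
ee_rot: [-0.467, 0.467, -0.531, 0.532]
force: [-0.3, 1.1, 0.6]
grip_width: 0.547
```

```bash
python3 look.py; python3 held.py pics/d4.png
```

```text
scene lug 49 (array([353.2, 301.4]), array([13.5, 30.1]), 81.58) [355.2 300.9  73.3] top (array([381.3, 297.3]), array([ 47.8, 113.6]), 82.06)
scene lug 54 (array([430.7, -98.6]), array([16.4, 26.8]), 80.73) [432.3 -97.5  72.9] top (array([ 458.9, -102.2]), array([ 48.8, 112.1]), 79.67)
scene lug 68 (array([562.9, 348.4]), array([14. , 31.2]), 74.86) [564.  348.5  73.7] top (array([590.6, 340.7]), array([ 47.9, 112.1]), 74.12)
scene lug 825 (array([617.7, -24.6]), array([298.8,  86. ]), 82.4) [627.2 -26.3  67.8] top (array([594.4, -18.1]), array([277.1, 140.5]), 84.88)
top lug 93 (array([558.6, 348.2]), array([15.3, 29.4]), 77.89) [558.6 347.4  73.9] top (array([587.3, 339.5]), array([ 48.1, 109.9]), 74.44)
top lug 90 (array([349.9, 300.1]), array([14.6, 28.5]), 78.29) [350.4 299.5  74.5] top (array([379.5, 296. ]), array([ 49. , 108.3]), 81.66)
tcp [409.7 -95.9  38.1] rk [-115.4  -95.7] yaw ok
n 29 slope x deg -25.7 slope y -25.8 top z at lug 78.9 expected 67.4 xmax 86.3 ymid [-9.2 21.1]
```

View pics/d4.png

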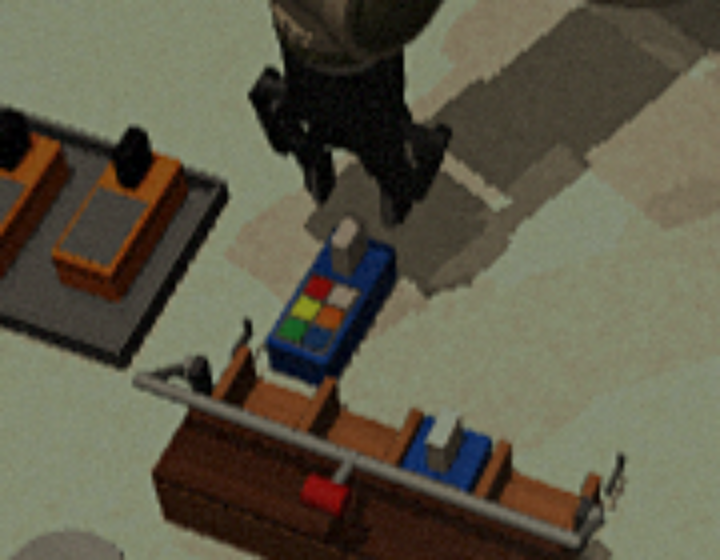

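```bash
python3 plan.py 428.5 -100.2 8 82.6
```

```text
now [409.7 -95.9  38.2] yawx -97.37 ydir [-0.001  0.001 -1.   ] t 33.2 g 0.549 j6 1.19 F [-0.   0.2 -0.5] rk [-115.4  -95.7]
turn 0.03 (tool y) turn -179.97 (tool y) 
 offset(mm) x,y,z [ 1.9 30.1 19.2] norm xz 19.3
```

>>> drive_tool:
  gripper: [0.45,0.45,0.45,0.45,0.45,1,1,1,1,1,1]
  offset:
    - [0.002,0,0.019]
    - [0,0.015,0]
    - [0,0.012,0]
    - [0,0.003,0]
    - [0,0,0]
    - [0,0,0]
    - [0,0,0]
    - [0,0,0]
    - [0,0,0]
    - [0,0,0]
    - [0,0,0]
  turn: [0,0,0,0,0,0,0,0,0,0,0]
  force: 90

```text
time_s: 34.15
eef_pos: [429.0, -100.6, 9.3]
ee_rot: [-0.467, 0.467, -0.531, 0.531]
force: [-1.0, 1.6, 6.2]
grip_width: 0.147
```

```bash
python3 held.py pics/d5.png; python3 plan.py r -105 -96 18 82.6
```

```text
tcp [ 429.  -100.6    9.3] rk [-95.7 -97.9] yaw ok
n 281 slope x deg -1.3 slope y -0.5 top z at lug 40.3 expected 38.6 xmax 84.1 ymid [-19.9  22.3]
now [ 429.  -100.6    9.3] yawx -97.36 ydir [ 0.001 -0.    -1.   ] t 34.2 g 0.143 j6 1.2 F [-0.1  1.4  6.2] rk [-95.7 -97.9]
turn 0.04 (tool y) turn -179.96 (tool y) 
 offset(mm) x,y,z [-1.9 -8.7 -9.3] norm xz 9.5
```

>>> drive_tool:
  gripper: [1,1,1,1,1,1,1,1,1,1,1]
  offset:
    - [-0.0019,-0.0055,0]
    - [0,-0.0055,0]
    - [0,0,0]
    - [0,0,0.01]
    - [0,0,0.01]
    - [0,0,0.01]
    - [0,0,0.01]
    - [0,0,0.01]
    - [0,0,0]
    - [0,0,0]
    - [0,0,0]
  turn: [0,0,0,0,0,0,0,0,0,0,0]

```text
time_s: 35.12
eef_pos: [477.9, -104.8, 19.6]
ee_rot: [0.467, -0.467, 0.531, -0.531]
force: [-0.5, 0.2, -1.3]
grip_width: 0.148
```

```bash
python3 held.py pics/d6.png; python3 plan.py r 27 -96 18 82.6
```

```text
tcp [ 477.9 -104.8   19.6] rk [-46.7 -95.8] yaw ok
n 302 slope x deg -1.4 slope y -0.1 top z at lug 50.7 expected 48.9 xmax 84.8 ymid [-19.2  22.3]
now [ 477.8 -104.8   19.7] yawx -97.37 ydir [-0.001  0.    -1.   ] t 35.2 g 0.145 j6 1.24 F [-0.6 -0.4 -1.9] rk [-46.7 -95.8]
turn 0.03 (tool y) turn -179.97 (tool y) 
 offset(mm) x,y,z [ 0.2  1.6 73.7] norm xz 73.7
```

View pics/d6.png

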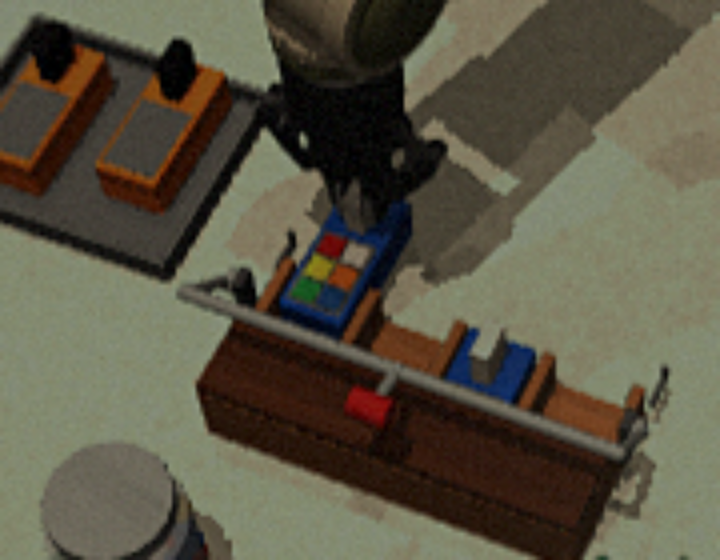

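>>> drive_tool:
  gripper: [1,1,1,1,1,1,1]
  offset:
    - [0,0,0.01]
    - [0,0,0.01]
    - [0,0,0.01]
    - [0,0,0.01]
    - [0,0,0.01]
    - [0,0,0.01]
    - [0,0,0]
  turn: [0,0,0,0,0,0,0]

```text
time_s: 35.75
eef_pos: [538.8, -113.0, 19.9]
ee_rot: [-0.467, 0.467, -0.531, 0.531]
force: [-0.7, -1.1, -1.9]
grip_width: 0.152
```

>>> drive_tool:
  gripper: [1,1,1,1,1]
  offset:
    - [0,0,0.003]
    - [0,0,0.003]
    - [0,0,0.003]
    - [0,0,0]
    - [0,0,0]
  turn: [0,0,0,0,0]

```text
time_s: 36.17
eef_pos: [546.8, -113.8, 19.8]
ee_rot: [0.467, -0.467, 0.531, -0.531]
force: [0.5, -0.1, -1.9]
grip_width: 0.147
```

>>> drive_tool:
  gripper: [1,1,1,1,1,1]
  offset:
    - [0,0,0.0015]
    - [0,0,0.0015]
    - [0,0,0.001]
    - [0,0,0.001]
    - [0,0,0]
    - [0,0,0]
  turn: [0,0,0,0,0,0]

```text
time_s: 36.67
eef_pos: [551.9, -114.5, 19.8]
ee_rot: [0.467, -0.467, 0.531, -0.531]
force: [-0.3, -0.1, -1.4]
grip_width: 0.147
```

```bash
python3 plan.py r 27 -96 18 82.6
```

```text
now [ 551.9 -114.5   19.8] yawx -97.36 ydir [-0.  0. -1.] t 36.7 g 0.147 j6 1.29 F [-0.3 -0.1 -1.4] rk [ 28.  -95.9]
turn 0.04 (tool y) turn -179.96 (tool y) 
 offset(mm) x,y,z [ 0.1  1.8 -1. ] norm xz 1.0
```

>>> drive_tool:
  gripper: [1,1,1,1,1,1]
  offset:
    - [0,0.0015,0]
    - [0,0,0.0015]
    - [0,0,0.001]
    - [0,0,0.001]
    - [0,0,0]
    - [0,0,0]
  turn: [0,0,0,0,0,0]

```text
time_s: 37.17
eef_pos: [552.0, -114.4, 17.8]
ee_rot: [0.465, -0.469, 0.533, -0.528]
force: [-18.3, 0.3, 6.2]
grip_width: 0.147
```

>>> drive_tool:
  gripper: [1,1,1,1]
  offset:
    - [0,0,0.001]
    - [0,0,0.001]
    - [0,0,0]
    - [0,0,0]
  turn: [0,0,0,0]

```text
time_s: 37.5
eef_pos: [551.8, -114.4, 17.8]
ee_rot: [0.464, -0.47, 0.535, -0.527]
force: [-31.4, 1.1, 15.7]
grip_width: 0.143
```

>>> drive_tool:
  gripper: [1,1,1,0.45,0.45,0.45,0.45,0.45,0.45,0.45]
  offset:
    - [0,0,-0.003]
    - [0,0.001,-0.001]
    - [0,0,0]
    - [0,0,0]
    - [0,0,0]
    - [0,0,0]
    - [0,-0.02,0]
    - [0,-0.03,0]
    - [0,-0.04,0]
    - [0,0,0]
  turn: [0,0,0,0,0,0,0,0,0,0]

```text
time_s: 38.33
eef_pos: [556.8, -116.0, 114.5]
ee_rot: [-0.469, 0.465, -0.527, 0.535]
force: [1.9, -0.4, 0.9]
grip_width: 0.545
```

```bash
cat > lugs.py <<'E'
from plan import *
import sys
# lug tops in rack, rack coords (robot-corrected y -2)
for n in("scene","top"):
    im,d=ctrl.capture(n);W=cloud(n,d)
    cv2.imwrite(f"pics/{sys.argv[1]}_{n}.png",im[:,:,::-1])
    xx=(W-np.array([RO[0],RO[1],0])); c,q=np.cos(RY),np.sin(RY)
    X=c*xx[:,:,0]+q*xx[:,:,1]; Y=-q*xx[:,:,0]+c*xx[:,:,1]; Z=W[:,:,2]
    for b,y in enumerate((96,32,-32,-96),1):
        m=(X>-60)&(X<50)&(abs(Y-y)<20)&(d>0)
        L=m&(Z>76)&(Z<88); T=m&(abs(Z-46)<4)
        if L.sum()>15: print(n,"bay",b,L.sum(),"lug x %.1f..%.1f y %.1f z %.1f"%(*np.percentile(X[L],[5,95]),Y[L].mean(),np.median(Z[L])),"topfront x %.1f z %.1f"%(np.percentile(X[T],2),np.median(Z[T])) if T.sum()>10 else "")
E
python3 lugs.py e1; python3 plan.py 561 346.5 80 74.3
```

```text
scene bay 2 62 lug x 14.5..40.8 y 32.6 z 81.9 topfront x 3.0 z 46.3
scene bay 4 61 lug x 14.6..41.8 y -93.4 z 81.3 topfront x 4.6 z 46.1
top bay 2 80 lug x 11.4..37.6 y 33.1 z 82.8 topfront x 0.7 z 46.7
now [ 554.3 -115.   108.7] yawx -97.37 ydir [ 0.003 -0.001 -1.   ] t 38.4 g 0.546 j6 1.29 F [ 0.6 -0.2 -1.7] rk [ 30.4 -96.1]
turn 8.33 (tool y) turn -171.67 (tool y) 
 offset(mm) x,y,z [-446.2   27.9 -118.5] norm xz 461.6
```

View pics/e1_scene.png

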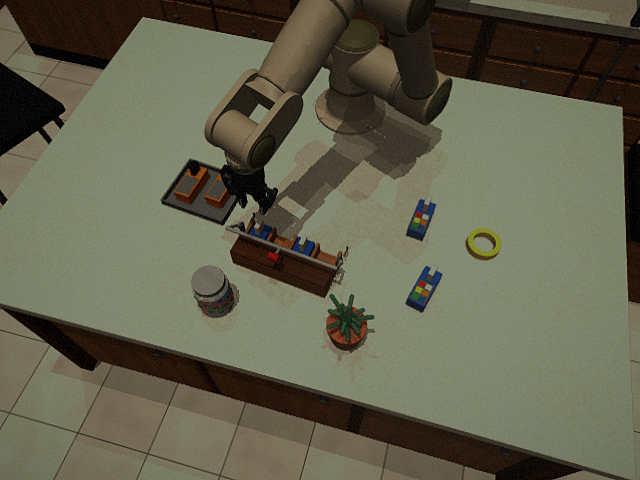

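>>> drive_tool:
  gripper: [0.45,0.45,0.45,0.45,0.45,0.45,0.45,0.45,0.45,0.45,0.45,0.45,0.45,0.45,0.45,0.45,0.45,0.45,0.45]
  offset:
    - [0,0,0]
    - [0,0,0]
    - [-0.0297,0,-0.0079]
    - [-0.0297,0,-0.0079]
    - [-0.0297,0,-0.0079]
    - [-0.0297,0,-0.0079]
    - [-0.0297,0,-0.0079]
    - [-0.0297,0,-0.0079]
    - [-0.0297,0,-0.0079]
    - [-0.0297,0,-0.0079]
    - [-0.0297,0,-0.0079]
    - [-0.0297,0,-0.0079]
    - [-0.0297,0,-0.0079]
    - [-0.0297,0,-0.0079]
    - [-0.0297,0,-0.0079]
    - [-0.0297,0,-0.0079]
    - [-0.0297,0,-0.0079]
    - [0,0,0]
    - [0,0,0]
  turn: [4.17,4.17,0,0,0,0,0,0,0,0,0,0,0,0,0,0,0,0,0]

```text
time_s: 40.02
eef_pos: [559.0, 347.2, 105.4]
ee_rot: [0.427, -0.428, 0.563, -0.563]
force: [0.2, -0.7, -0.1]
grip_width: 0.55
```

```bash
python3 plan.py 561.5 346.3 8 74.3; python3 - <<'E'
from plan import *
for n in ("scene","top"):
    im,d=ctrl.capture(n);W=cloud(n,d)
    m=(abs(W[:,:,0]-561)<30)&(abs(W[:,:,1]-347)<30)&(W[:,:,2]>66)&(W[:,:,2]<82); 
    if m.sum()>10: print(n,m.sum(),rect(W[m]))
E
```

```text
now [559.  347.2 105.4] yawx -105.58 ydir [-0.002 -0.001 -1.   ] t 40.0 g 0.55 j6 2.22 F [ 0.2 -0.7 -0.1] rk [-24.4 362.9]
turn 0.12 (tool y) turn -179.88 (tool y) 
 offset(mm) x,y,z [ 0.1 97.4  2.8] norm xz 2.8
scene 71 (array([562.2, 348.7]), array([13.6, 33.4]), 73.67)
```

>>> drive_tool:
  gripper: [0.45,0.45,0.45,0.45,0.45,0.45,0.45,1,1,1,1,1,1]
  offset:
    - [0,0.025,0.002]
    - [0,0.025,0]
    - [0,0.025,0]
    - [0,0.015,0]
    - [0,0.007,0]
    - [0,0,0]
    - [0,0,0]
    - [0,0,0]
    - [0,0,0]
    - [0,0,0]
    - [0,0,0]
    - [0,0,0]
    - [0,0,0]
  turn: [0,0,0,0,0,0,0,0,0,0,0,0,0]
  force: 90

```text
time_s: 41.2
eef_pos: [562.3, 346.0, 11.2]
ee_rot: [-0.428, 0.426, -0.563, 0.564]
force: [-1.0, 0.9, 5.9]
grip_width: 0.147
```

```bash
python3 plan.py r -100 96 56 82.6
```

```text
now [562.3 346.   11.2] yawx -105.7 ydir [ 0.001  0.001 -1.   ] t 41.2 g 0.147 j6 2.22 F [-1.   0.9  5.9] rk [-21.  362.1]
turn -8.3 (tool y) turn 171.7 (tool y) 
 offset(mm) x,y,z [266.1 -45.1 -78.9] norm xz 277.5
```

>>> drive_tool:
  gripper: [1,1,1,1,1,1,1,1,1,1,1,1,1,1,1,1,1,1,1]
  offset:
    - [0,-0.02,0]
    - [0,-0.025,0]
    - [0,0,-0.025]
    - [0,0,-0.027]
    - [0,0,-0.027]
    - [0.025,0,0]
    - [0.03,0,0]
    - [0.03,0,0]
    - [0.03,0,0]
    - [0.03,0,0]
    - [0.03,0,0]
    - [0.03,0,0]
    - [0.03,0,0]
    - [0.03,0,0]
    - [0.03,0,0]
    - [0.03,0,0]
    - [0.03,0,0]
    - [0.025,0,0]
    - [0,0,0]
  turn: [-4.15,-4.15,0,0,0,0,0,0,0,0,0,0,0,0,0,0,0,0,0]

```text
time_s: 42.78
eef_pos: [434.0, -24.2, 55.1]
ee_rot: [-0.465, 0.466, -0.532, 0.532]
force: [0.7, 0.7, -2.5]
grip_width: 0.146
```

```bash
python3 held.py pics/f1.png; python3 plan.py r -100 -32 22 82.6
```

```text
tcp [434.  -24.2  55.1] rk [-100.6  -21.5] yaw ok
n 308 slope x deg -1.3 slope y -0.1 top z at lug 84.5 expected 84.4 xmax 82.8 ymid [-19.3  22.8]
now [434.  -22.4  55.1] yawx -97.6 ydir [-0.001  0.    -1.   ] t 42.8 g 0.151 j6 1.38 F [ 1.1  0.9 -2.2] rk [-100.7  -19.8]
turn -0.2 (tool y) turn 179.8 (tool y) 
 offset(mm) x,y,z [12.2 33.1  0.8] norm xz 12.3
```

View pics/f1.png

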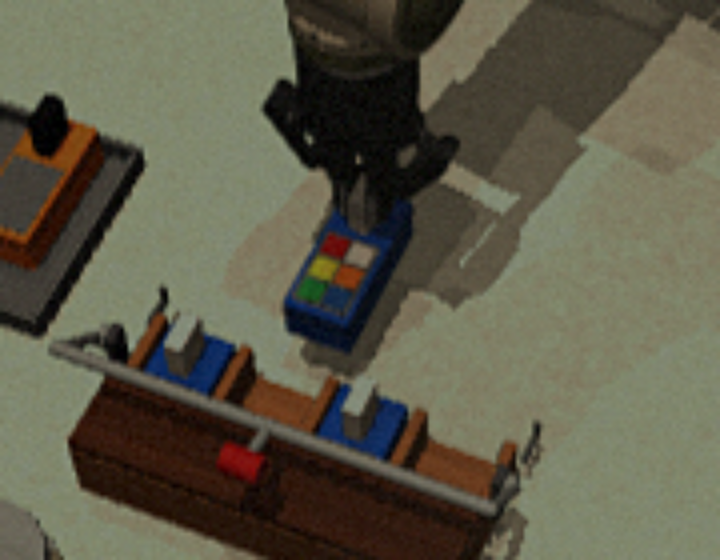

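>>> drive_tool:
  gripper: [1,1,1,1,1,1]
  offset:
    - [0.0122,0,0]
    - [0,0.015,0]
    - [0,0.012,0]
    - [0,0.006,0]
    - [0,0,0]
    - [0,0,0]
  turn: [-0.2,0,0,0,0,0]

```text
time_s: 43.33
eef_pos: [432.9, -32.5, 22.3]
ee_rot: [0.468, -0.468, 0.53, -0.53]
force: [-0.8, 0.5, -2.7]
grip_width: 0.145
```

```bash
python3 plan.py r 28 -32 22 82.6
```

```text
now [432.9 -32.5  22.3] yawx -97.17 ydir [-0.001  0.    -1.   ] t 43.3 g 0.145 j6 1.35 F [-0.8  0.5 -2.7] rk [-100.6  -29.9]
turn 0.23 (tool y) turn -179.77 (tool y) 
 offset(mm) x,y,z [  2.1   0.3 128.6] norm xz 128.6
```

>>> drive_tool:
  gripper: [1,1,1,1,1,1,1,1,1,1]
  offset:
    - [0.0019,0,0]
    - [0,0,0]
    - [0,0,0.01]
    - [0,0,0.01]
    - [0,0,0.01]
    - [0,0,0.01]
    - [0,0,0.01]
    - [0,0,0.01]
    - [0,0,0]
    - [0,0,0]
  turn: [0.2,0,0,0,0,0,0,0,0,0]

```text
time_s: 44.17
eef_pos: [492.1, -42.6, 22.4]
ee_rot: [-0.467, 0.467, -0.531, 0.531]
force: [-0.7, 0.1, -2.4]
grip_width: 0.147
```

>>> drive_tool:
  gripper: [1,1,1,1,1,1,1]
  offset:
    - [0,0,0.01]
    - [0,0,0.01]
    - [0,0,0.01]
    - [0,0,0.01]
    - [0,0,0.01]
    - [0,0,0]
    - [0,0,0]
  turn: [0,0,0,0,0,0,0]

```text
time_s: 44.75
eef_pos: [541.1, -49.0, 22.2]
ee_rot: [0.467, -0.467, 0.531, -0.531]
force: [-0.8, -0.2, -3.0]
grip_width: 0.15
```

```bash
python3 plan.py r 28 -32 22 82.6
```

```text
now [541.1 -49.   22.2] yawx -97.41 ydir [-0.001  0.    -1.   ] t 44.8 g 0.15 j6 1.39 F [-0.8 -0.2 -3. ] rk [  8.8 -32.3]
turn -0.01 (tool y) turn 179.99 (tool y) 
 offset(mm) x,y,z [-0.3  0.2 19.2] norm xz 19.2
```

>>> drive_tool:
  gripper: [1,1,1,1,1,1,1,1]
  offset:
    - [0,0.0015,0.004]
    - [0,0,0.004]
    - [0,0,0.004]
    - [0,0,0.003]
    - [0,0,0.001]
    - [0,0,0.001]
    - [0,0,0]
    - [0,0,0]
  turn: [0,0,0,0,0,0,0,0]

```text
time_s: 45.42
eef_pos: [558.5, -51.2, 20.7]
ee_rot: [0.467, -0.467, 0.531, -0.531]
force: [-0.0, -0.4, -2.9]
grip_width: 0.149
```

>>> drive_tool:
  gripper: [1,1,1,1,1]
  offset:
    - [0,0,0.001]
    - [0,0,0.001]
    - [0,0,0.001]
    - [0,0,0]
    - [0,0,0]
  turn: [0,0,0,0,0]

```text
time_s: 45.83
eef_pos: [561.6, -51.7, 20.8]
ee_rot: [0.467, -0.467, 0.531, -0.531]
force: [-0.1, 0.2, -2.1]
grip_width: 0.151
```

>>> drive_tool:
  gripper: [1,1,1,1,1]
  offset:
    - [0,0,0.001]
    - [0,0,0.001]
    - [0,0,0.001]
    - [0,0,0]
    - [0,0,0]
  turn: [0,0,0,0,0]

```text
time_s: 46.25
eef_pos: [562.2, -51.6, 20.5]
ee_rot: [0.465, -0.468, 0.533, -0.529]
force: [-12.6, 0.9, 4.1]
grip_width: 0.143
```

```bash
python3 plan.py r 28 -32 22 82.6
```

```text
now [562.2 -51.6  20.5] yawx -97.39 ydir [-0.006  0.001 -1.   ] t 46.2 g 0.143 j6 1.4 F [-12.6   0.9   4.1] rk [ 30.1 -32.1]
turn 0.01 (tool y) turn -179.99 (tool y) 
 offset(mm) x,y,z [-0.1 -1.5 -2.1] norm xz 2.1
```

>>> drive_tool:
  gripper: [1,1,1,1,0.45,0.45,0.45,0.45,0.45,0.45,0.45]
  offset:
    - [0,0,-0.0015]
    - [0,0.001,0]
    - [0,0.0005,0]
    - [0,0,0]
    - [0,0,0]
    - [0,0,0]
    - [0,0,0]
    - [0,-0.02,0]
    - [0,-0.03,0]
    - [0,-0.04,0]
    - [0,0,0]
  turn: [0,0,0,0,0,0,0,0,0,0,0]

```text
time_s: 47.17
eef_pos: [566.8, -52.9, 116.6]
ee_rot: [-0.469, 0.464, -0.527, 0.535]
force: [1.2, -0.5, 1.1]
grip_width: 0.551
```

```bash
python3 lugs.py e2; python3 look.py; python3 plan.py 353 299 80 81.9
```

```text
scene bay 2 61 lug x 13.7..41.6 y 32.6 z 82.1 topfront x 4.5 z 46.9
scene bay 3 61 lug x 15.1..42.4 y -30.6 z 81.0 topfront x 3.9 z 46.8
scene bay 4 62 lug x 15.1..42.0 y -93.7 z 81.3 topfront x 4.4 z 46.3
top bay 2 72 lug x 11.3..38.1 y 33.6 z 83.6 topfront x 0.6 z 46.2
scene lug 81 (array([ 552.8, -113.1]), array([14.1, 31.3]), 81.29) [ 554.6 -112.1   79. ] top (array([ 549.5, -114.8]), array([53.5, 37.7]), 82.56)
scene lug 50 (array([354.1, 301.2]), array([13.7, 30.8]), 81.99) [355.7 301.2  73.9] top (array([382.9, 296.9]), array([ 47.9, 113. ]), 82.34)
scene lug 880 (array([617.8, -23.9]), array([298.9,  85.2]), 82.78) [627.5 -22.8  67.8] top (array([597.3, -23.4]), array([279.8, 133.1]), 80.94)
scene lug 81 (array([561.8, -50. ]), array([15.2, 28.3]), 83.16) [564.5 -49.1  79.1] top (array([564.5, -43.9]), array([32.6, 53. ]), 25.68)
top lug 89 (array([350.5, 300.3]), array([14.5, 27.1]), 81.61) [350.3 299.6  74.3] top (array([379.9, 296. ]), array([ 48.5, 107.8]), 81.67)
top lug 757 (array([638.6, -13.1]), array([ 79.7, 289.1]), 4.17) [629.2  39.3  68.3] top (array([566.5,  23.4]), array([203.2,  69. ]), 87.53)
now [562.6 -51.7 108.1] yawx -97.41 ydir [-0.002  0.001 -1.   ] t 47.5 g 0.552 j6 1.4 F [-1.  -0.1 -0.4] rk [ 30.5 -32.3]
turn 0.69 (tool y) turn -179.31 (tool y) 
 offset(mm) x,y,z [-317.7   28.7 -256.9] norm xz 408.5
```

>>> drive_tool:
  gripper: [0.45,0.45,0.45,0.45,0.45,0.45,0.45,0.45,0.45,0.45,0.45,0.45,0.45,0.45,0.45,0.45,0.45,0.45]
  offset:
    - [0,0,0]
    - [-0.0227,0,-0.0184]
    - [-0.0227,0,-0.0184]
    - [-0.0227,0,-0.0184]
    - [-0.0227,0,-0.0184]
    - [-0.0227,0,-0.0184]
    - [-0.0227,0,-0.0184]
    - [-0.0227,0,-0.0184]
    - [-0.0227,0,-0.0184]
    - [-0.0227,0,-0.0184]
    - [-0.0227,0,-0.0184]
    - [-0.0227,0,-0.0184]
    - [-0.0227,0,-0.0184]
    - [-0.0227,0,-0.0184]
    - [-0.0227,0,-0.0184]
    - [0,0,0]
    - [0,0,0]
    - [0,0,0]
  turn: [0.7,0,0,0,0,0,0,0,0,0,0,0,0,0,0,0,0,0]

```text
time_s: 48.97
eef_pos: [353.0, 298.7, 109.0]
ee_rot: [-0.463, 0.464, -0.534, 0.534]
force: [0.9, -0.4, -0.1]
grip_width: 0.553
```

```bash
python3 plan.py 352.3 299 9 81.9; python3 - <<'E'
from plan import *
for n in ("scene","top"):
    im,d=ctrl.capture(n);W=cloud(n,d)
    m=(abs(W[:,:,0]-352)<35)&(abs(W[:,:,1]-300)<30)&(W[:,:,2]>66)&(W[:,:,2]<82); 
    if m.sum()>10: print(n,m.sum(),rect(W[m]))
E
```

```text
now [353.  298.7 109. ] yawx -98.12 ydir [-0. -0. -1.] t 49.0 g 0.553 j6 2.16 F [ 0.9 -0.4 -0.1] rk [-222.5  288.3]
turn -0.02 (tool y) turn 179.98 (tool y) 
 offset(mm) x,y,z [ -0.2 100.   -0.7] norm xz 0.8
scene 54 (array([353. , 301.5]), array([13.8, 31.5]), 81.78)
```

>>> drive_tool:
  gripper: [0.45,0.45,0.45,0.45,0.45,0.45,0.45,1,1,1,1,1,1]
  offset:
    - [0,0.025,0]
    - [0,0.025,0]
    - [0,0.025,0]
    - [0,0.015,0]
    - [0,0.01,0]
    - [0,0,0]
    - [0,0,0]
    - [0,0,0]
    - [0,0,0]
    - [0,0,0]
    - [0,0,0]
    - [0,0,0]
    - [0,0,0]
  turn: [0,0,0,0,0,0,0,0,0,0,0,0,0]
  force: 90

```text
time_s: 50.15
eef_pos: [353.4, 299.4, 10.1]
ee_rot: [-0.464, 0.463, -0.534, 0.534]
force: [0.2, -1.1, 6.8]
grip_width: 0.147
```

```bash
python3 plan.py r -100 96 50 82.6
```

```text
now [353.4 299.4  10.1] yawx -98.11 ydir [ 0.001  0.001 -1.   ] t 50.1 g 0.147 j6 2.16 F [ 0.2 -1.1  6.8] rk [-222.1  289. ]
turn -0.71 (tool y) turn 179.29 (tool y) 
 offset(mm) x,y,z [192.9 -39.9 122.2] norm xz 228.4
```

>>> drive_tool:
  gripper: [1,1,1,1,1,1,1,1,1,1,1,1,1]
  offset:
    - [0,-0.02,0]
    - [0,-0.02,0]
    - [0.015,0,0.01]
    - [0.0242,0,0.0153]
    - [0.0242,0,0.0153]
    - [0.0242,0,0.0153]
    - [0.0242,0,0.0153]
    - [0.0242,0,0.0153]
    - [0.0242,0,0.0153]
    - [0.0242,0,0.0153]
    - [0.0085,0,0.005]
    - [0,0,0]
    - [0,0,0]
  turn: [-0.7,0,0,0,0,0,0,0,0,0,0,0,0]

```text
time_s: 51.23
eef_pos: [448.6, 92.2, 49.0]
ee_rot: [0.466, -0.467, 0.532, -0.531]
force: [-0.3, -0.2, -2.9]
grip_width: 0.145
```

```bash
python3 held.py pics/f2.png; python3 plan.py r -100 96 21 82.6
```

```text
tcp [448.6  92.2  49. ] rk [-101.1   95.8] yaw ok
n 313 slope x deg -2.1 slope y 0.5 top z at lug 79.8 expected 78.3 xmax 82.4 ymid [-19.7  22.3]
now [448.4  92.7  49.1] yawx -97.4 ydir [-0.001  0.    -1.   ] t 51.3 g 0.144 j6 1.65 F [-0.8  1.1 -3.5] rk [-101.4   96.2]
turn 0.0 (tool y) turn -180.0 (tool y) 
 offset(mm) x,y,z [ 0.2 28.1  1.4] norm xz 1.4
```

View pics/f2.png

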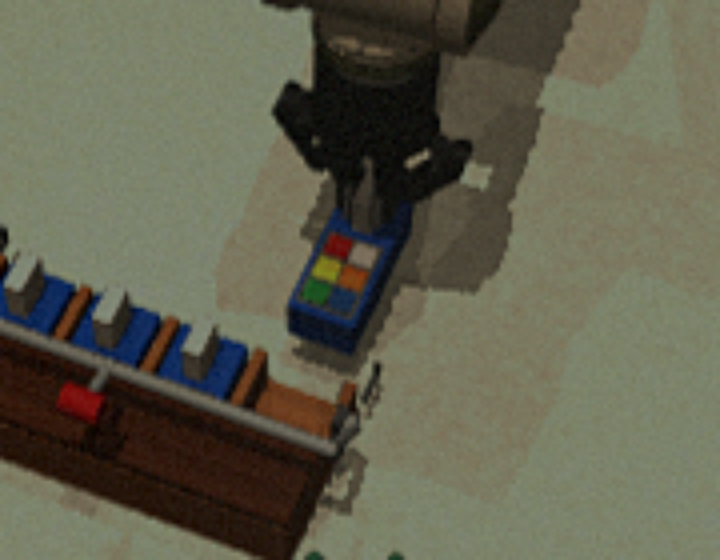

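>>> drive_tool:
  gripper: [1,1,1,1,1,1,1,1,1,1,1,1,1]
  offset:
    - [0,0.015,0]
    - [0,0.01,0]
    - [0,0.002,0]
    - [0,0,0]
    - [0,0,0]
    - [0,0,0.01]
    - [0,0,0.01]
    - [0,0,0.01]
    - [0,0,0.01]
    - [0,0,0.01]
    - [0,0,0.01]
    - [0,0,0]
    - [0,0,0]
  turn: [0,0,0,0,0,0,0,0,0,0,0,0,0]

```text
time_s: 52.37
eef_pos: [508.6, 84.5, 22.6]
ee_rot: [-0.467, 0.467, -0.531, 0.531]
force: [-0.4, 0.3, -2.5]
grip_width: 0.143
```

```bash
python3 plan.py r 28 96 21 82.6
```

```text
now [508.6  84.5  22.6] yawx -97.39 ydir [ 0. -0. -1.] t 52.4 g 0.143 j6 1.64 F [-0.4  0.3 -2.5] rk [-40.6  95.9]
turn 0.01 (tool y) turn -179.99 (tool y) 
 offset(mm) x,y,z [-0.1  1.7 68.6] norm xz 68.6
```

>>> drive_tool:
  gripper: [1,1,1,1,1,1,1,1]
  offset:
    - [0,0,0.01]
    - [0,0,0.01]
    - [0,0,0.01]
    - [0,0,0.01]
    - [0,0,0.01]
    - [0,0.001,0.005]
    - [0,0.001,0]
    - [0,0,0]
  turn: [0,0,0,0,0,0,0,0]

```text
time_s: 53.03
eef_pos: [562.3, 77.4, 20.0]
ee_rot: [0.466, -0.467, 0.532, -0.531]
force: [0.0, -0.4, -3.2]
grip_width: 0.144
```

>>> drive_tool:
  gripper: [1,1,1,1,1,1,1]
  offset:
    - [0,0,0.003]
    - [0,0,0.003]
    - [0,0,0.003]
    - [0,0,0.001]
    - [0,0,0.001]
    - [0,0,0]
    - [0,0,0]
  turn: [0,0,0,0,0,0,0]

```text
time_s: 53.62
eef_pos: [574.0, 75.8, 20.2]
ee_rot: [0.467, -0.467, 0.531, -0.531]
force: [-0.5, 0.2, -2.4]
grip_width: 0.145
```

>>> drive_tool:
  gripper: [1,1,1,1,1]
  offset:
    - [0,0,0.001]
    - [0,0,0.001]
    - [0,0,0.001]
    - [0,0,0]
    - [0,0,0]
  turn: [0,0,0,0,0]

```text
time_s: 54.03
eef_pos: [577.1, 75.4, 20.3]
ee_rot: [-0.467, 0.467, -0.531, 0.531]
force: [0.1, -0.5, -3.4]
grip_width: 0.145
```

```bash
python3 plan.py r 28 96 21 82.6
```

```text
now [577.1  75.4  20.3] yawx -97.41 ydir [ 0.  0. -1.] t 54.0 g 0.145 j6 1.63 F [ 0.1 -0.5 -3.4] rk [28.5 95.7]
turn -0.01 (tool y) turn 179.99 (tool y) 
 offset(mm) x,y,z [-0.3 -0.7 -0.5] norm xz 0.6
```

>>> drive_tool:
  gripper: [1,1,1,1,1]
  offset:
    - [0,0,0.001]
    - [0,0,0.001]
    - [0,0,0.001]
    - [0,0,0]
    - [0,0,0]
  turn: [0,0,0,0,0]

```text
time_s: 54.45
eef_pos: [579.1, 75.2, 20.1]
ee_rot: [0.466, -0.467, 0.532, -0.531]
force: [-5.1, 0.8, -2.6]
grip_width: 0.146
```

Contact. Lower, relax, release.

>>> drive_tool:
  gripper: [1,1,1,1,0.45,0.45,0.45,0.45,0.45,0.45,0.45,0.45]
  offset:
    - [0,0.001,0]
    - [0,0.001,0.001]
    - [0,0,-0.001]
    - [0,0,0]
    - [0,0,0]
    - [0,0,0]
    - [0,0,0]
    - [0,-0.02,0]
    - [0,-0.03,0]
    - [0,-0.04,0]
    - [0,0,0]
    - [0,0,0]
  turn: [0,0,0,0,0,0,0,0,0,0,0,0]

```text
time_s: 55.45
eef_pos: [581.6, 74.9, 110.7]
ee_rot: [-0.468, 0.465, -0.53, 0.533]
force: [-0.4, -0.1, -0.3]
grip_width: 0.547
```

```bash
python3 lugs.py e3; python3 - <<'E'
from plan import *
for n in("scene","top"):
    print(n,[(round(r['score'],2),toworld(n,r['centre']).round(1).tolist(),rk(toworld(n,r['centre'])).round(1).tolist()) for r in ctrl.pinpoint(n,"bail_knob")])
go(*rack(131,0),110,82.6)
E
```

```text
scene bay 1 63 lug x 15.3..42.4 y 97.3 z 81.8 topfront x 4.3 z 46.0
scene bay 2 64 lug x 14.4..42.0 y 32.8 z 82.5 topfront x 3.7 z 46.3
scene bay 3 59 lug x 14.0..41.5 y -30.7 z 82.0 topfront x 3.5 z 46.6
scene bay 4 63 lug x 15.7..43.3 y -93.6 z 82.3 topfront x 5.0 z 46.7
top bay 3 86 lug x 12.2..38.5 y -30.2 z 82.5 topfront x 1.2 z 46.8
top bay 4 82 lug x 12.1..39.3 y -93.6 z 82.8 topfront x 1.5 z 46.6
scene [(0.59, [657.4, -31.1, 127.0], [121.8, 0.4])]
top [(0.94, [659.0, -30.3, 127.3], [123.3, 1.4])]
now [579.5  75.  107.1] yawx -97.41 ydir [-0.002  0.    -1.   ] t 55.6 g 0.552 j6 1.63 F [-0.3 -0.2 -0.2] rk [30.9 95.6]
turn -0.01 (tool y) turn 179.99 (tool y) 
 offset(mm) x,y,z [ 95.6  -3.1 100.1] norm xz 138.4
```

View pics/e3_scene.png

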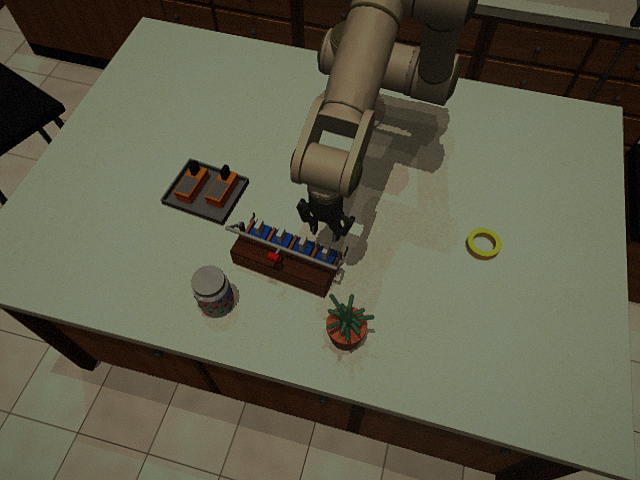

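```bash
python3 - <<'E'
from plan import *
im,d=ctrl.capture("top");W=cloud("top",d)
m=(abs(W[:,:,0]-443)<75)&(abs(W[:,:,1]+318)<90)
for lo,hi in ((39,48),(72,86)):
    k=(m&(W[:,:,2]>lo)&(W[:,:,2]<hi)).astype(np.uint8)
    c,lab,st,_=cv2.connectedComponentsWithStats(k)
    for i in range(1,c):
        if st[i,4]>30: P=W[lab==i]; print(lo,st[i,4],rect(P),np.median(P[:,2]).round(1))
E
```

```text
39 776 (array([ 439.8, -358.2]), array([ 49.7, 107.2]), 83.61) 44.0
39 784 (array([ 430.9, -269.3]), array([ 49.6, 107.5]), 82.69) 44.0
72 101 (array([ 411.2, -355.5]), array([15.8, 29.2]), 85.4) 80.0
72 100 (array([ 402. , -266.4]), array([15.3, 30.4]), 84.93) 80.0
```

>>> drive_tool:
  gripper: [0.4,0.4,0.4,0.4,0.4,0.4,0.4,0.4]
  offset:
    - [0,-0.025,0]
    - [0.024,0,0.0245]
    - [0.024,0,0.0245]
    - [0.024,0,0.0245]
    - [0.0237,0,0.0245]
    - [0,0,0]
    - [0,0,0]
    - [0,0,0]
  turn: [0,0,0,0,0,0,0,0]

```text
time_s: 56.37
eef_pos: [664.4, -32.1, 132.4]
ee_rot: [0.466, -0.467, 0.532, -0.531]
force: [0.6, 0.8, -0.6]
grip_width: 0.596
```

```bash
python3 plan.py r 129 -0.3 68 82.6
```

```text
now [664.4 -32.1 132.4] yawx -97.41 ydir [-0.002  0.001 -1.   ] t 56.4 g 0.596 j6 1.48 F [ 0.6  0.8 -0.6] rk [128.9   0.4]
turn -0.01 (tool y) turn 179.99 (tool y) 
 offset(mm) x,y,z [ 0.7 64.4  0.2] norm xz 0.7
```

>>> drive_tool:
  gripper: [0.4,0.4,0.4,0.4,0.4,0.4,1,1,1,1,1]
  offset:
    - [0.0007,0.02,0]
    - [0,0.02,0]
    - [0,0.015,0]
    - [0,0.009,0]
    - [0,0,0]
    - [0,0,0]
    - [0,0,0]
    - [0,0,0]
    - [0,0,0]
    - [0,0,0]
    - [0,0,0]
  turn: [0,0,0,0,0,0,0,0,0,0,0]
  force: 30

```text
time_s: 57.28
eef_pos: [665.6, -32.7, 70.3]
ee_rot: [-0.467, 0.466, -0.531, 0.532]
force: [4.3, 4.9, 4.2]
grip_width: 0.296
```

```bash
python3 plan.py r 129 -0.3 68 82.6; python3 -c "
import numpy as np
f=np.linspace(2.6,-.306,25);x=45-99.6*np.cos(f);z=70+99.6*np.sin(f)
print(x[0],z[0]);print([[0,round(float(-a/1000),4),round(float(b/1000),4)] for a,b in zip(np.diff(z),np.diff(x))])"
```

```text
now [665.6 -32.7  70.3] yawx -97.39 ydir [ 0.003  0.    -1.   ] t 57.3 g 0.296 j6 1.47 F [4.3 4.9 4.2] rk [130.2  -0.2]
turn 0.01 (tool y) turn -179.99 (tool y) 
 offset(mm) x,y,z [ 0.1  2.3 -1.2] norm xz 1.2
130.34611983554714 121.34393663341783
[[0, -0.0099, -0.0068], [0, -0.009, -0.008], [0, -0.008, -0.009], [0, -0.0069, -0.0099], [0, -0.0056, -0.0107], [0, -0.0043, -0.0113], [0, -0.0029, -0.0117], [0, -0.0015, -0.012], [0, 0.0, -0.0121], [0, 0.0015, -0.012], [0, 0.0029, -0.0117], [0, 0.0043, -0.0113], [0, 0.0056, -0.0107], [0, 0.0069, -0.0099], [0, 0.008, -0.009], [0, 0.009, -0.008], [0, 0.0099, -0.0068], [0, 0.0107, -0.0056], [0, 0.0113, -0.0042], [0, 0.0117, -0.0029], [0, 0.012, -0.0014], [0, 0.0121, 0.0], [0, 0.012, 0.0015], [0, 0.0117, 0.0029]]
```

>>> drive_tool:
  gripper: [1,1,1,1,1,1,1,1,1,1,1,1,1]
  offset:
    - [0,-0.0099,-0.0068]
    - [0,-0.009,-0.008]
    - [0,-0.008,-0.009]
    - [0,-0.0069,-0.0099]
    - [0,-0.0056,-0.0107]
    - [0,-0.0043,-0.0113]
    - [0,-0.0029,-0.0117]
    - [0,-0.0015,-0.012]
    - [0,0,-0.0121]
    - [0,0.0015,-0.012]
    - [0,0.0029,-0.0117]
    - [0,0.0043,-0.0113]
    - [0,0,0]
  turn: [0,0,0,0,0,0,0,0,0,0,0,0,0]

```text
time_s: 58.37
eef_pos: [538.1, -16.3, 108.4]
ee_rot: [0.467, -0.467, 0.532, -0.531]
force: [1.3, 5.3, -2.1]
grip_width: 0.295
```

```bash
python3 plan.py r 4.3 0 106.6 82.6
```

```text
now [538.1 -16.3 108.4] yawx -97.4 ydir [-0.001  0.001 -1.   ] t 58.4 g 0.295 j6 1.45 F [ 1.3  5.3 -2.1] rk [ 1.7 -0.3]
turn -0.0 (tool y) turn 180.0 (tool y) 
 offset(mm) x,y,z [-0.3  1.8  2.6] norm xz 2.6
```

>>> drive_tool:
  gripper: [1,1,1,1,1,1,1,1,1,1,1,1,1,1]
  offset:
    - [0,0.0056,-0.0107]
    - [0,0.0069,-0.0099]
    - [0,0.008,-0.009]
    - [0,0.009,-0.008]
    - [0,0.0099,-0.0068]
    - [0,0.0107,-0.0056]
    - [0,0.0113,-0.0042]
    - [0,0.0117,-0.0029]
    - [0,0.012,-0.0014]
    - [0,0.0121,0]
    - [0,0.012,0.0015]
    - [0,0.0117,0.0029]
    - [0,0,0]
    - [0,0,0]
  turn: [0,0,0,0,0,0,0,0,0,0,0,0,0,0]

```text
time_s: 59.53
eef_pos: [484.7, -9.3, -13.1]
ee_rot: [0.466, -0.467, 0.533, -0.53]
force: [-2.2, 6.0, -1.2]
grip_width: 0.297
```

```bash
python3 plan.py r -50 0 -15 82.6; python3 - <<'E'
from plan import *
im,d=ctrl.capture("scene"); cv2.imwrite("pics/g1.png",cv2.resize(im[150:310,200:380,::-1],None,fx=4,fy=4))
E
```

```text
now [484.7  -9.3 -13.1] yawx -97.41 ydir [-0.004  0.001 -1.   ] t 59.5 g 0.297 j6 1.44 F [-2.2  6.  -1.2] rk [-52.2  -0.3]
turn -0.01 (tool y) turn 179.99 (tool y) 
 offset(mm) x,y,z [-0.3  1.9  2.2] norm xz 2.2
```

View pics/g1.png

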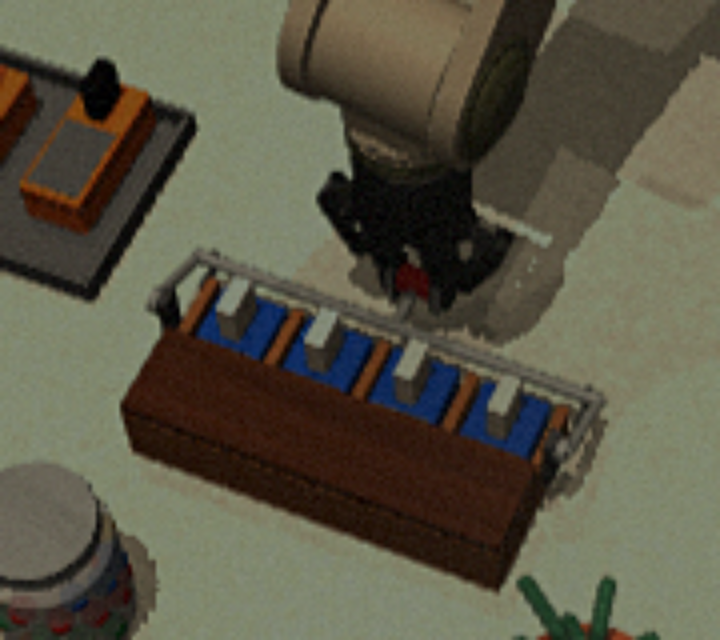

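>>> drive_tool:
  gripper: [1,1,1,1]
  offset:
    - [0,0.002,0.0006]
    - [0,0.002,0.0006]
    - [0,0,0]
    - [0,0,0]
  turn: [0,0,0,0]

```text
time_s: 59.92
eef_pos: [485.8, -9.5, -16.7]
ee_rot: [0.466, -0.467, 0.532, -0.53]
force: [-3.6, 5.7, 0.3]
grip_width: 0.297
```

>>> drive_tool:
  gripper: [1,1,1,1]
  offset:
    - [0,0.002,0.0006]
    - [0,0.002,0.0006]
    - [0,0,0]
    - [0,0,0]
  turn: [0,0,0,0]

```text
time_s: 60.25
eef_pos: [486.6, -9.6, -18.4]
ee_rot: [0.466, -0.468, 0.532, -0.53]
force: [-18.0, 6.5, 34.0]
grip_width: 0.295
```

>>> drive_tool:
  gripper: [0.6,0.4,0.4,0.4,0.4,0.4,0.4,0.4,0.4,0.4]
  offset:
    - [0,0,0]
    - [0,0,0]
    - [0,0,0]
    - [0,-0.01,0]
    - [0,-0.02,0]
    - [0,-0.03,0]
    - [0,-0.04,0]
    - [0,-0.04,0]
    - [0,0,-0.04]
    - [0,0,-0.04]
  turn: [0,0,0,0,0,0,0,0,0,0]

```text
time_s: 61.08
eef_pos: [410.0, -0.6, 122.4]
ee_rot: [-0.468, 0.466, -0.529, 0.533]
force: [-1.3, -0.1, -0.8]
grip_width: 0.601
```

>>> drive_tool:
  gripper: [0.4,0.4,0.4,0.4,0.4,0.4]
  offset:
    - [0,-0.02,-0.04]
    - [0.03,-0.02,0]
    - [0.04,0,0]
    - [0.04,0,0]
    - [0,0,0]
    - [0,0,0]
  turn: [0,0,0,0,0,0]

```text
time_s: 61.58
eef_pos: [357.2, -105.8, 159.0]
ee_rot: [-0.465, 0.465, -0.532, 0.532]
force: [-0.2, 1.0, -0.3]
grip_width: 0.602
```

```bash
python3 lugs.py e4; python3 - <<'E'
from plan import *
for n in("scene","top"):
    im,d=ctrl.capture(n);W=cloud(n,d);hsv=cv2.cvtColor(im,cv2.COLOR_RGB2HSV)
    print(n,[(round(r['score'],2),toworld(n,r['centre']).round(1).tolist(),rk(toworld(n,r['centre'])).round(1).tolist()) for r in ctrl.pinpoint(n,"bail_knob")])
    m=(hsv[:,:,1]>180)&((hsv[:,:,0]<5)|(hsv[:,:,0]>175))&(abs(W[:,:,0]-485)<40)&(abs(W[:,:,1]+10)<40)
    P=W[m];print("knob",len(P),P.mean(0).round(1),np.percentile(P[:,2],[5,50,95]))
    # crossbar z
    xx=(W-np.array([RO[0],RO[1],0])); c,q=np.cos(RY),np.sin(RY)
    X=c*xx[:,:,0]+q*xx[:,:,1]; Y=-q*xx[:,:,0]+c*xx[:,:,1]; Z=W[:,:,2]
    m=(X>-30)&(X<-3)&(abs(Y)<120)&(abs(Y)>25)&(Z>25)
    print("bar",m.sum(),X[m].mean().round(1),np.percentile(Z[m],[5,50,90]).round(1))
    for q2 in("jar","plant","tape"): print(q2,[(round(r['score'],2),toworld(n,r['centre']).round(0).tolist()) for r in ctrl.pinpoint(n,q2)][:1])
print(ctrl.sense()['eef_pos'],ctrl.sense()['time_s'])
E
```

```text
scene bay 1 60 lug x 15.7..42.4 y 97.2 z 82.4 topfront x -14.6 z 46.2
scene bay 2 59 lug x 14.9..40.8 y 32.7 z 82.6 topfront x -46.5 z 46.3
scene bay 3 65 lug x 14.3..41.9 y -30.1 z 82.3 topfront x -14.7 z 46.4
scene bay 4 60 lug x 15.5..42.7 y -93.9 z 81.3 topfront x -14.3 z 46.3
top bay 1 79 lug x 12.4..38.3 y 97.3 z 82.9 topfront x -16.9 z 46.5
top bay 2 80 lug x 11.4..38.2 y 33.0 z 82.7 topfront x -18.3 z 46.5
top bay 3 85 lug x 12.2..38.3 y -30.1 z 82.3 topfront x -17.1 z 46.6
top bay 4 83 lug x 12.6..38.7 y -93.9 z 82.9 topfront x -16.3 z 46.7
scene [(0.57, [485.0, -8.5, 39.2], [-52.0, 0.6])]
knob 60 [490.   -7.4  47.7] [41.61851546 48.21100431 53.5054014 ]
bar 231 -10.0 [39.5 44.3 48.1]
jar [(0.82, [756.0, -161.0, 1.0])]
plant [(0.71, [758.0, 177.0, 2.0])]
tape []
top [(0.75, [488.0, -12.3, 36.1], [-48.5, -2.7])]
knob 84 [486.9  -8.3  49.6] [43.97934863 49.76233412 54.60723531]
bar 367 -13.3 [40.3 45.1 49.2]
jar [(0.95, [758.0, -157.0, 2.0])]
plant [(0.77, [754.0, 176.0, 3.0])]
tape [(0.94, [410.0, 473.0, -1.0])]
[ 357.63960539 -103.97148143  158.41393995] 62.1833
```

View pics/e4_scene.png

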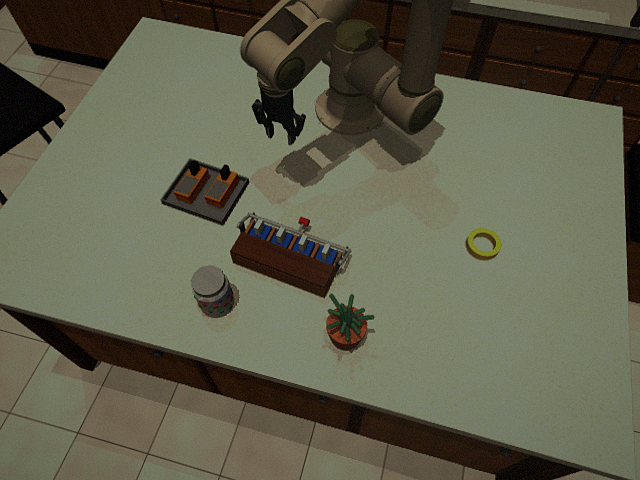

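```bash
python3 -c "
from rig import ctrl
print(ctrl.finish_job())"
```

```text
the job is handed in; nothing more can be done
None
```

I handed the job in at about 62 s of robot time. The rig gives no verdict, so the state below rests on my own last checks.

**What I did**
- I folded the bail back to about 2.83 rad, by camera.
- I set both orange cases in the tray.
- I slid the three loose blue cases into bays 4, 3 and 1, each until it pressed on the back stop. The kept blue case stayed in bay 2.
- I swung the bail closed until its stop pushed back with 34 N, then let go and moved the arm clear.

**Last checks**
- **Blue cases:** all four sit at the same depth within about 1.5 mm by both cameras, with lug tops near z = 82 mm, which is flat on the bay floors.
- **Orange cases:** both lie flat inside the tray. I measured this before closing the bail, and they look unchanged in the final picture.
- **Bail:** the knob centre measured about z = 36 to 39 mm and the crossbar top about 45 mm. That agrees with closed to within the camera error.
- **Bystanders:** the jar, plant and tape show no movement from where they stood.

**What went wrong or disagreed**
- **Tool height:** the reported tool height is about 36 mm lower than the real fingertips. My first pinch of the knob closed above it; I found the offset by touching the counter and allowed for it after that.
- **Orange case in bay 1:** it moved about 15 mm on its own before I reached it; I re-measured it and picked it up normally.
- **Carried blue case:** while carrying the first blue case I brushed an orange case in the tray, which tilted the blue case about 15 degrees in the grip. I pressed it against the counter (about 59 N at the wrist), then set it down flat and regripped it. The orange case slid about 16 mm but stayed flat in the tray.
- **Cameras against robot:** the two differ by about 2 mm in y, which I allowed for.

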